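Shut down the parts dryer and unload the bearing cups

ROBOT

A 6-joint arm with a two-finger parallel gripper is mounted at the origin on the work surface; the furniture and walls round the work are solid. World frame = base frame: x ahead of the robot, y to its left, z up, the work surface at z = 0. Lengths are in m, angles in rad, forces in N, time in s.
With the tool pointing down it reaches from about 0.25 to 0.775 m from the base axis. Payload 4 kg.
Tool frame: the origin (TCP) lies midway between the tips of the shut fingers; the grasp point (between the pads) lies ctrl.grip_point_offset behind it (ctrl.grip_point_offset is the distance from the TCP to the grasp point, in m); z points along the fingers, y is the line along which they close (so a half turn about z gives the same grasp; the last joint's range is limited). The gripper opens to 94 mm and grips with 3 to 60 N. Pads are 16 mm wide; open, the fingers measure 119 mm over their backs; the gripper's body (75 mm by 177 mm) begins 78 mm behind the grasp point.
Start: joints at [1.018, 0.087, 1.371, -0, 1.684, -0.103], TCP at [0.239, 0.495, 0.206] pointing down, gripper open.
Joint ranges: [-3.1, 3.1], [-0.76, 2.03], [0.27, 2.55], [-1.08, 4.22], [0.17, 2.65], [-2.57, 2.57]. Speed limits (rad/s): [2.79, 2.79, 3.14, 3.14, 3.14, 3.14].

INTERFACE

Orientations are given as a 3x3 rotation matrix whose columns are the frame's x, y, z axes.
In Python, from station import ctrl, capture, finder gives the robot as it stands.
- The arm moves only by the tool apply_moves, never from a script. Its argument "series" is a list that holds one entry, the list of rows, each a list of 7 numbers: the gripper's target within -1 to 1 (shut at 1, half-way at 0, fully open at -1), then the shift along the tool's x, y, z in units of 0.75 m (1.0 is 0.75 m), then the turn, a rotation vector about the tool's x, y, z in units of 90 degrees (1.0 is 90 degrees). A call has 1 to 12 rows; each row is the pose to reach, as a shift and turn from the pose commanded when the call began, along the tool's axes at that moment; what a row does not reach only later rows make up. A row lasts 1/12 s, in which the tool goes at most 41.7 mm and 7.16 degrees, less where a joint would pass 70% of its speed; a pose out of reach is approached as far as the arm can. A call with a number of a shift or a turn outside -1 to 1 is refused whole. A call with a gripper value outside its range is refused whole. The fingers move at their own pace and stop on an object; "grip_force" is the grip in N (left out, the last holds). Time passes only in rows, so rows that repeat a pose let the fingers close. It gives the time, the measured TCP pose, the force, the opening and the grip force at its end, in the units of the state.
- ctrl.get_obs(): the state, without advancing time (a new reading comes with each control period).
- capture(name): name is "scene" or "side" or "wrist"; returns a dict with "frame" (400x640x3 uint8, blue, green, red), "z_map" (400x640 float32, m along the optical axis (not along the pixel's ray), 0 where there is no reading), "vertical_fov" (degrees; the focal length in pixels is half the picture's height over the tangent of half this angle, whatever the lens; pixels are square), "cx", "cy" (the principal point, pixels), "T" (4x4, takes a point from camera to world coordinates); the wrist camera has in their place "tool_from_camera" (4x4, takes a point from camera to tool coordinates, whose origin is the TCP and whose axes are the flange's). Camera axes: x right, y down, z forward; pixel columns grow to the right and rows downward; lengths in m; the calibration is good to about 2 mm. The wrist camera is an equidistant fisheye: a pixel r from the principal point sees the ray r / f radians off the axis. A picture is of the moment at which its call begins: read the wrist's pose just before it.
- ctrl.hand_in(): hands the job in; it is judged then, once.
Trained networks look in a picture, given as the dict that the camera call returned (one of the last four; its "shot" number tells which), for a name from the list of things; names that differ only in an ending like _2 or _b are one class to them, and where a whole thing is asked for, a point or a joint stands for the part that bears it (a point fixed in the world has none). Each returns a list of dicts, best first, with "score" (0 to 1); they miss things now and then, are a little off and sometimes report something else, mostly with a low value. They report only what shows in the picture. A call takes as long as a camera call.
- finder.recognise(picture, thing): "extent" ([left, top, width, height] in pixels, round what is visible of it).
- finder.masks_of(picture, thing): "mask" (400x640 bool, what is visible of it) and "extent" ([left, top, width, height] in pixels, round what is visible of it).
The state is a dict: "clock": time; "joint_pos": joint angles; "qd": joint speeds; "joint_efforts": joint torques, N m; "tcp_pos": TCP position; "orientation": TCP orientation; "ft_force": force on the tool from outside, world axes, zero at the start; "ft_torque": the same for the moment, N m; "grip_width": opening from 0.0 (shut) to 1.0 (fully open); "grasp_force": force on a finger pad.
Only numpy, scipy, OpenCV 4.12 (cv2) and the standard library are available. Lean on these libraries where they do the work, as an engineer would, in place of code of your own. Each camera call takes 0.05 s, during which the arm holds its last target. There are 200 camera calls.

TASK

The washed bearing cups on the dryer's drip board are dry. First switch both of the dryer's fans off by setting each three-position toggle to its upright centre notch, then lift every cup up and off its hook and lay it in the parts tray, each one flat on the tray's floor and none on top of another. Leave the fans off and the other parts on the bench where they are.

Things in the scene. Friction and masses are not known exactly. Their poses are not given: they have to be found in the camera images.
- dryer: Bench parts dryer: fixed grey cabinet, 384 mm deep (x), 304 mm wide (y), 278 mm high, standing at an angle; on its front (-x) a steel drip board slopes at 45 degrees, which rises from x = -152, z = 30 mm to x = 92, z = 274 mm, and has four hooks. On its right, y = -153 to -265 mm, an 80 mm high ledge carries two fan switches, one behind the other. Origin: centre of the underside; x to the back, y left, z up.
- hooks (a point): Middle of the four hooks at their roots on the drip board; two rows, 80 mm up and down the slope from here, and two columns, 73.5 mm to each side. Each hook is 10 mm steel rod, square to the board for 34 mm, then bent up the slope: its tip reaches 47 mm out of the board and 14 mm higher up the slope than its straight part.
- tray_floor (a point): Shallow sheet-steel parts tray, fixed, 320 mm (x) by 300 mm (y) inside, rim 14 mm above the bench; this point is the centre of its floor, 3 mm above the bench; x away from the robot, y to its left, z up. It stands left of the dryer; beyond its left side, from about y = 0.4 m in the world, a gearbox casing beside the bench rises to 0.22 m: keep the gripper clear of it.
- toggle_a (a joint): Fan switch lever, a three-position toggle hinged about the dryer's y axis: 0 is the upright centre notch (off), +0.43 rad leans to the back, -0.43 to the front (on). A sprung detent pulls it to the nearest notch: let go within 0.18 rad of upright it snaps to 0, beyond 0.22 rad to the outer notch. Moving it takes up to about 7 N at the tip.
- toggle_a_tip (a point): Grip point on that lever, 50 mm from its hinge, the centre of its black ball end, 16 mm across; moves with the lever; z points along the lever, away from the hinge, y along the hinge. Below is a switch body 58 mm (x) by 42 mm (y), its top at the hinge.
- toggle_a_pivot (a point): Hinge point of that lever, fixed, 100 mm above the bench.
- toggle_b (a joint): Fan switch lever, a three-position toggle hinged about the dryer's y axis: 0 is the upright centre notch (off), +0.43 rad leans to the back, -0.43 to the front (on). A sprung detent pulls it to the nearest notch: let go within 0.18 rad of upright it snaps to 0, beyond 0.22 rad to the outer notch. Moving it takes up to about 7 N at the tip.
- toggle_b_tip (a point): Grip point on that lever, 50 mm from its hinge, the centre of its black ball end, 16 mm across; moves with the lever; z points along the lever, away from the hinge, y along the hinge. Below is a switch body 58 mm (x) by 42 mm (y), its top at the hinge.
- toggle_b_pivot (a point): Hinge point of that lever, fixed, 100 mm above the bench.
- cup_0_mid (a point): Bearing cup: plain steel ring, 127 mm outside, 22 mm high, wall 11 mm thick, 0.4 to 0.75 kg; may be absent. Point: its centre, half-way up; z: its axis. It starts on a hook, lying against the drip board, z square to the board, x up the slope; the hook holds its upper side: raise it 15 mm or more up the slope before drawing it off outward. Wall can be pinched radially at the lower side.
- cup_1_mid (a point): Bearing cup: plain steel ring, 131 mm outside, 24 mm high, wall 11 mm thick, 0.4 to 0.75 kg; may be absent. Point: its centre, half-way up; z: its axis. It starts on a hook, lying against the drip board, z square to the board, x up the slope; the hook holds its upper side: raise it 15 mm or more up the slope before drawing it off outward. Wall can be pinched radially at the lower side.
- cup_2_mid (a point): Bearing cup: plain steel ring, 131 mm outside, 24 mm high, wall 11 mm thick, 0.4 to 0.75 kg; may be absent. Point: its centre, half-way up; z: its axis. It starts on a hook, lying against the drip board, z square to the board, x up the slope; the hook holds its upper side: raise it 15 mm or more up the slope before drawing it off outward. Wall can be pinched radially at the lower side.
- cup_3_mid (a point): Bearing cup: plain steel ring, 127 mm outside, 22 mm high, wall 11 mm thick, 0.4 to 0.75 kg; may be absent. Point: its centre, half-way up; z: its axis. It starts on a hook, lying against the drip board, z square to the board, x up the slope; the hook holds its upper side: raise it 15 mm or more up the slope before drawing it off outward. Wall can be pinched radially at the lower side.
- gear_0_mid (a point): Bystander, not part of the job: bevel gear, 56 mm across, 26 mm high; this point is its centre.
- gear_1_mid (a point): Bystander, not part of the job: another bevel gear, the same; this point is its centre.

How it is judged:
On the way:
1. both fan toggles stand in the centre off notch (value of joint toggle_a between -0.1 and 0.1 rad and value of joint toggle_b between -0.1 and 0.1 rad), for 0.3 s.
At the end, for the whole second after the job is handed in: Both toggles within 0.1 rad of upright; every bearing cup present lies flat (within 0.1 rad) on the tray's floor, its centre within 105 mm (x) and 95 mm (y) of the tray's centre and less than 18 mm above the floor (so not on another cup or on the rim), and at rest (all of step 1 and x of cup_0_mid in the frame of tray_floor between -0.105 and 0.105 m and y of cup_0_mid in the frame of tray_floor between -0.095 and 0.095 m and z of each of cup_0_mid, cup_1_mid, cup_2_mid, cup_3_mid in the frame of tray_floor below 0.018 m and angle between the z axis of each of cup_0_mid, cup_1_mid, cup_2_mid, cup_3_mid and the z axis of tray_floor, either way round below 0.1 rad and linear speed of each of cup_0, cup_1, cup_2, cup_3 below 0.02 m/s and x of cup_1_mid in the frame of tray_floor between -0.105 and 0.105 m and y of cup_1_mid in the frame of tray_floor between -0.095 and 0.095 m and x of cup_2_mid in the frame of tray_floor between -0.105 and 0.105 m and y of cup_2_mid in the frame of tray_floor between -0.095 and 0.095 m and x of cup_3_mid in the frame of tray_floor between -0.105 and 0.105 m and y of cup_3_mid in the frame of tray_floor between -0.095 and 0.095 m); the robot touches nothing.
It fails at once if a bearing cup is brought to the tray while a fan is still switched on (not (value of joint toggle_a between -0.1 and 0.1 rad and value of joint toggle_b between -0.1 and 0.1 rad) and ((x of cup_0_mid in the frame of tray_floor between -0.16 and 0.16 m and y of cup_0_mid in the frame of tray_floor between -0.15 and 0.15 m) or (x of cup_1_mid in the frame of tray_floor between -0.16 and 0.16 m and y of cup_1_mid in the frame of tray_floor between -0.15 and 0.15 m) or (x of cup_2_mid in the frame of tray_floor between -0.16 and 0.16 m and y of cup_2_mid in the frame of tray_floor between -0.15 and 0.15 m) or (x of cup_3_mid in the frame of tray_floor between -0.16 and 0.16 m and y of cup_3_mid in the frame of tray_floor between -0.15 and 0.15 m))).
It fails at once if a bystander is shoved more than 6 cm (distance of any of gear_0_mid, gear_1_mid from where it was at the start of the episode above 0.06 m).
Of cup_0, cup_1, cup_2, cup_3 only 3 to 4 are there at a start; the rules pass over those that are not, and their reading is None.
At some moment in a run one of cup_0, cup_1, cup_2, cup_3 may be knocked a few centimetres aside while the robot is not near it.
Once in a run the grip may slacken for a moment while it holds something.
It also fails if it takes over 210 s, if anything falls off the work surface, if the arm or the gripper's body presses on something with over 40 N, if the wrist force passes 120 N, or if a joint passes its speed limit or range.

## Working session

There is one attempt and no reset: what is moved stays moved. The work goes in short steps, Python scripts to look and compute and a tool call to move; the robot and the scene stay as the last step left them, time stands still between calls to the robot, and variables do not carry over. Pictures are saved under pics/ and viewed, at most 14 in all, crops included, and the job is handed in when it is done.

Besides the shell and the picture viewer there is one more tool, called after ">>>" as name([rows], argument=value, ...), one row to a line, values as JSON. apply_moves: Moves the arm, as the interface text tells. Shifts and turns lie within -1 to 1; 1 stands for 0.75 m of shift or 90 degrees of turn. Its arguments: {"type":"object","properties":{"series":{"type":"array"},"grip_force":{"type":"number"}},"required":["series"]}

```bash
ls; mkdir -p pics
cat > h.py <<'E'
import numpy as np, cv2
from station import ctrl, capture, finder
def f_of(p): return 200/np.tan(np.radians(p["vertical_fov"])/2)
def cloud(p):
    z=p["z_map"]; v,u=np.mgrid[0:400,0:640]; f=f_of(p)
    P=np.stack([(u-p["cx"])/f*z,(v-p["cy"])/f*z,z],-1)
    return P@p["T"][:3,:3].T+p["T"][:3,3]
E
python3 - <<'E'
from h import *
o=ctrl.get_obs(); print(o, ctrl.grip_point_offset)
for n in("scene","side"):
    p=capture(n); cv2.imwrite(f"pics/{n}0.png",p["frame"]); np.savez(f"{n}0.npz",**{k:v for k,v in p.items()}); print(n,p["T"].round(3),p["vertical_fov"],p["cx"],p["cy"])
    C=cloud(p)
    for t in("cup_0_mid","toggle_a","gear_0_mid","tray_floor","dryer"):
        try:
            for d in finder.masks_of(p,t):
                m=d["mask"]&(p["z_map"]>0); print(t,round(d["score"],2),d["extent"],np.median(C[m],0).round(3))
        except Exception as e: print(t,e)
E
```

```text
pics
{'clock': 0.0, 'joint_pos': array([ 1.01788879e+00,  8.79266758e-02,  1.37220934e+00, -4.47979256e-06,
        1.68360154e+00, -1.03116183e-01]), 'qd': array([ 0.00063035,  0.0009373 , -0.0002034 , -0.00082715,  0.00029424,
        0.00194254]), 'joint_efforts': array([-1.54277321e-03, -3.40174019e+01, -3.02423644e+01,  7.16235093e-02,
        3.28696787e-02, -1.57137642e-04]), 'tcp_pos': array([0.23885757, 0.4948295 , 0.20434245]), 'orientation': array([[-9.00537500e-01,  4.34776898e-01, -1.12263557e-03],
       [ 4.34778293e-01,  9.00535671e-01, -1.82764997e-03],
       [ 2.16353395e-04, -2.13396491e-03, -9.99997700e-01]]), 'ft_force': array([-0.42881877,  0.49994575,  0.32148835]), 'ft_torque': array([-0.02068185,  0.00391601, -0.02394084]), 'grasp_force': 0.0, 'grip_width': 0.9974271835425853} 0.0188
scene [[-0.988  0.134 -0.078  0.629]
 [ 0.155  0.805 -0.573  0.587]
 [-0.014 -0.578 -0.816  0.973]
 [ 0.     0.     0.     1.   ]] 55.554388190676654 324.3559592673826 193.38921076274823
cup_0_mid 0.76 [257.6, 166.4, 45.7, 47.7] [ 0.676 -0.045  0.112]
toggle_a 0.41 [363.4, 143.2, 11.1, 6.4] [ 0.39  -0.146  0.143]
gear_0_mid 0.65 [365.4, 142.0, 7.2, 7.4] [ 0.389 -0.145  0.144]
tray_floor 0.61 [257.5, 225.3, 141.4, 130.6] [0.594 0.215 0.003]
dryer 0.82 [190.8, 61.8, 196.8, 187.8] [ 0.656 -0.153  0.151]
side [[-0.997 -0.06   0.046  0.463]
 [-0.074  0.666 -0.742  1.23 ]
 [ 0.014 -0.743 -0.669  1.23 ]
 [ 0.     0.     0.     1.   ]] 43.40158744976453 319.02497742990596 203.90020121645352
cup_0_mid 0.74 [265.1, 178.8, 35.4, 35.4] [ 0.68  -0.047  0.114]
gear_0_mid 0.47 [356.8, 265.5, 17.0, 18.2] [0.376 0.206 0.018]
tray_floor 0.81 [235.9, 234.4, 111.2, 76.2] [0.603 0.152 0.004]
tray_floor 0.19 [227.2, 99.0, 154.7, 142.4] [ 0.646 -0.143  0.135]
dryer 0.8 [227.7, 99.6, 156.1, 141.9] [ 0.647 -0.144  0.136]
```

View pics/scene0.png

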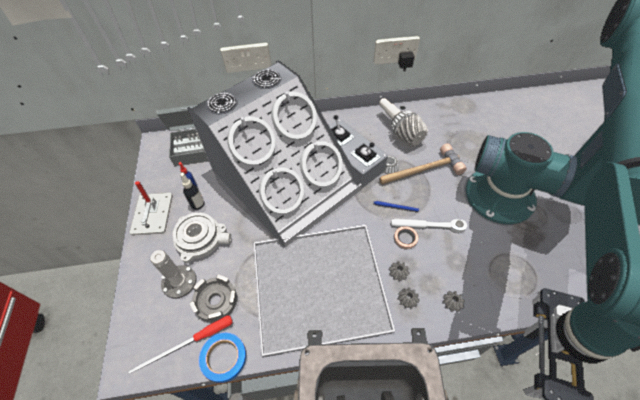

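View pics/side0.png

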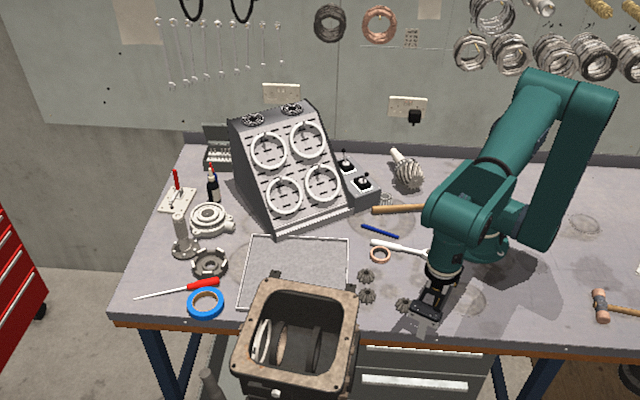

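Both views show four cups (scene px ~(251,140), (294,117), (282,190), (321,163)), toggles at ~(337,127) and (365,152), an empty tray whose corners are ~(254,242), (366,227), (393,332), (262,352), and gears at (399,270), (408,298), (453,300).

```bash
cat >> h.py <<'E'
def load(n): 
    d=np.load(n,allow_pickle=True); return {k:(d[k] if d[k].shape else d[k].item()) for k in d.files}
def board(p,C,m0):
    # board plane: known 45 deg slope; RANSAC
    P=C[m0]; rng=np.random.default_rng(0); best=None
    for _ in range(500):
        a=P[rng.choice(len(P),3,False)]; n=np.cross(a[1]-a[0],a[2]-a[0]); L=np.linalg.norm(n)
        if L<1e-6: continue
        n/=L; n*=np.sign(n[2])
        if abs(n[2]-.707)>.08: continue
        c=(abs((P-a[0])@n)<.003).sum()
        if best is None or c>best[0]: best=(c,n,a[0])
    c,n,a=best
    for _ in range(5):
        I=P[abs((P-a)@n)<.004]; a=I.mean(0); n=np.linalg.svd(I-a,full_matrices=False)[2][2]; n*=np.sign(n[2])
    return n,a,len(I)
def frame(n):
    h=np.array([-n[0],-n[1],0]); h/=np.linalg.norm(h); z=np.array([0,0,1.]); y=np.cross(z,h)
    s=np.cross(y,n); s/=np.linalg.norm(s); return h,y,s   # dryer x, y, slope-up (x cup axis)
def circ(q):
    A=np.c_[2*q,np.ones(len(q))]; s=np.linalg.lstsq(A,(q**2).sum(1),rcond=None)[0]; return s[:2],np.sqrt(s[2]+s[:2]@s[:2])
def cups(p,C,n,a):
    h,y,s=frame(n); D=C-a; out=[]
    H=D@n; m=((H>.017)&(H<.029)&(p["z_map"]>0)&(abs(D@y)<.17)&(abs(D@s)<.2)).astype(np.uint8)
    k,l,st,_=cv2.connectedComponentsWithStats(m)
    for i in range(1,k):
        if st[i,4]<120: continue
        q=np.c_[(D@y)[l==i],(D@s)[l==i]]; c,r=circ(q); w=np.hypot(*(q-c).T); 
        out.append((c,w.min(),np.percentile(w,97),np.median(H[l==i]),a+c[0]*y+c[1]*s,st[i]))
    return out
E
python3 - <<'E'
from h import *
for n in("scene","side"):
    p=load(n+"0.npz"); C=cloud(p); m=np.zeros((400,640),bool)
    if n=="scene": m[90:230,200:360]=1
    else: m[110:230,235:345]=1
    m&=p["z_map"]>0
    nn,a,k=board(p,C,m); h,y,s=frame(nn); print(n,"n",nn.round(4),"a",a.round(4),k,"yaw",np.degrees(np.arctan2(h[1],h[0])).round(2))
    for c in cups(p,C,nn,a): print("cup",c[0].round(4),*[round(float(v),4) for v in c[1:4]],c[4].round(4),c[5])
    # toggles: high dark pts near ledge
    r=np.s_[105:175,325:385] if n=="scene" else np.s_[140:200,330:380]
    Q=C[r]; z=p["z_map"][r]; g=p["frame"][r].max(-1)
    M=((Q[...,2]>.125)&(Q[...,2]<.175)&(z>0)&(g<110)).astype(np.uint8)
    k,l,st,_=cv2.connectedComponentsWithStats(M)
    for i in range(1,k):
        if st[i,4]>4: print("blk",st[i],np.median(Q[l==i],0).round(4))
    # tray rim
    T=(C[...,2]>.010)&(C[...,2]<.019)&(C[...,0]>.35)&(C[...,0]<.85)&(C[...,1]>0.02)&(C[...,1]<.42)&(p["z_map"]>0)
    k,l,st,_=cv2.connectedComponentsWithStats(T.astype(np.uint8))
    i=1+np.argmax(st[1:,4]); q=C[l==i][:,:2].astype(np.float32); print("rim",st[i],cv2.minAreaRect(q),q.min(0),q.max(0))
E
```

```text
scene n [-0.3822  0.5951  0.7069] a [ 0.6419 -0.1385  0.1497] 9423 yaw -57.29
cup [-0.0816  0.0845] 0.0463 0.0656 0.0235 [ 0.6054 -0.2329  0.2095] [273  92  44  47 501]
cup [0.0648 0.0862] 0.0448 0.0633 0.0217 [ 0.7293 -0.1548  0.2107] [229 117  46  48 485]
cup [-0.0881 -0.1011] 0.0699 0.1218 0.0232 [ 0.5291 -0.126   0.0782] [329 128  35  59 159]
cup [-0.0816 -0.0751] 0.048 0.0654 0.0235 [ 0.5445 -0.138   0.0966] [302 142  40  44 439]
cup [ 0.0648 -0.0735] 0.046 0.0634 0.0221 [ 0.6683 -0.0598  0.0977] [261 168  43  45 449]
blk [ 9 10  4  5 16] [ 0.4705 -0.2709  0.1504]
blk [ 0 18 14 23 85] [ 0.496  -0.2062  0.1477]
blk [43 38  6  6 22] [ 0.3886 -0.1414  0.1485]
rim [296 225  99 119 521] ((0.5349166393280029, 0.1866324543952942), (0.20637758076190948, 0.33417534828186035), 1.0032424926757812) [0.4303905  0.02053223] [0.64051986 0.3542202 ]
side n [-0.3854  0.5928  0.7071] a [ 0.6384 -0.1391  0.1489] 4682 yaw -56.97
cup [-0.0787  0.0858] 0.0506 0.0665 0.0239 [ 0.6055 -0.2329  0.2096] [289 121  37  38 285]
cup [0.0707 0.0871] 0.0437 0.0624 0.0223 [ 0.7312 -0.1522  0.2105] [251 133  31  36 167]
cup [-0.0783 -0.0742] 0.0451 0.0665 0.0231 [ 0.5441 -0.1379  0.0965] [304 165  37  36 269]
cup [ 0.0685 -0.0716] 0.0527 0.0637 0.0222 [ 0.6682 -0.0593  0.0983] [267 176  36  38 253]
blk [ 0  9 10 21 75] [ 0.5017 -0.2103  0.1494]
blk [12  8  4  5 15] [ 0.4691 -0.2739  0.1463]
blk [34 32  5  6 16] [ 0.3877 -0.1403  0.1482]
rim [301 236  48   5  94] ((0.5159161686897278, 0.04857209324836731), (0.15793836116790771, 0.012702803127467632), 0.5152143239974976) [0.4369464  0.04154141] [0.5948282  0.05527559]
```

Run:
```python
from h import *
p=load("scene0.npz"); C=cloud(p); n,a=None,None
m=np.zeros((400,640),bool); m[90:230,200:360]=1; n,a,_=board(p,C,m&(p["z_map"]>0)); h,y,s=frame(n)
A=a; O=a-(A[2]-.182)*h-.0095*y; O[2]=0; print("O",O.round(4),"h",h.round(4),"y",y.round(4),"s",s.round(4))
def loc(P): D=P-O; return np.stack([D@h,D@y,D[...,2]],-1)
for nm in("scene","side"):
    p=load(nm+"0.npz"); C=cloud(p); L=loc(C); ok=p["z_map"]>0
    led=ok&(L[...,1]<-.15)&(L[...,1]>-.28)&(abs(L[...,0])<.2)
    M=led&(L[...,2]>.093)&(L[...,2]<.104); k,l,st,ce=cv2.connectedComponentsWithStats(M.astype(np.uint8))
    for i in range(1,k):
        if st[i,4]>15: q=L[l==i]; print(nm,"body",st[i,4],q.min(0).round(3),q.max(0).round(3))
    M=led&(L[...,2]>.132)&(L[...,1]<-.175); k,l,st,ce=cv2.connectedComponentsWithStats(M.astype(np.uint8))
    for i in range(1,k):
        if st[i,4]>4: 
            q=L[l==i]
            from scipy.optimize import least_squares
            r=least_squares(lambda c: np.linalg.norm(q-c,axis=1)-.008,q.mean(0)-[0,0,.004],loss="soft_l1",f_scale=.002)
            print(nm,"ball",st[i,4],q.mean(0).round(4),"ctr",r.x.round(4),"world",(O+r.x[0]*h+r.x[1]*y+[0,0,r.x[2]]).round(4))
p=load("scene0.npz"); f=f_of(p)
for u,v in((254,242),(366,227),(393,332),(262,352)):
    d=p["T"][:3,:3]@np.array([(u-p["cx"])/f,(v-p["cy"])/f,1]); t=(.014-p["T"][2,3])/d[2]; print((p["T"][:3,3]+t*d).round(4))
for t in("gear_0_mid",):
  for nm in("scene","side"):
    p=capture(nm);C=cloud(p)
    for d in finder.masks_of(p,t): mm=d["mask"]&(p["z_map"]>0); print(t,d["score"],d["extent"],np.median(C[mm],0).round(3))
```

```text
O [ 0.6513 -0.1708  0.    ] h [ 0.5404 -0.8414  0.    ] y [ 0.8414  0.5404 -0.    ] s [ 0.382  -0.5948  0.7073]
scene body 138 [-0.061 -0.23   0.093] [-0.    -0.188  0.104]
scene body 168 [-0.175 -0.23   0.093] [-0.116 -0.187  0.104]
scene ball 1379 [ 0.1856 -0.2557  0.2938] ctr [ 0.1858 -0.2555  0.2993] world [ 0.5367 -0.4652  0.2993]
scene ball 26 [-0.0126 -0.2068  0.1468] ctr [-0.0102 -0.209   0.1451] world [ 0.4699 -0.2752  0.1451]
scene ball 26 [-0.1671 -0.2068  0.1481] ctr [-0.165  -0.2094  0.1458] world [ 0.3859 -0.1452  0.1458]
side body 22 [ 0.168 -0.279  0.093] [ 0.2   -0.248  0.104]
side body 93 [-0.061 -0.231  0.093] [-0.002 -0.187  0.104]
side body 116 [-0.18  -0.23   0.093] [-0.112 -0.187  0.104]
side ball 2071 [ 0.161  -0.2421  0.4309] ctr [ 0.171  -0.2473  0.4398] world [ 0.5356 -0.4483  0.4398]
side ball 20 [-0.0128 -0.2082  0.1449] ctr [-0.0141 -0.2056  0.1457] world [ 0.4707 -0.2701  0.1457]
side ball 16 [-0.169  -0.2068  0.1499] ctr [-0.1686 -0.2106  0.1485] world [ 0.383  -0.1428  0.1485]
[0.7604 0.048  0.014 ]
[0.4356 0.0516 0.014 ]
[0.4349 0.3529 0.014 ]
[0.7559 0.3487 0.014 ]
gear_0_mid 0.57 [387.8, 262.3, 21.1, 18.8] [0.38  0.201 0.017]
gear_0_mid 0.54 [356.4, 267.8, 17.5, 18.0] [0.377 0.205 0.016]
```

```bash
cat >> h.py <<'E'
from scipy.spatial.transform import Rotation as Rt
import json
HX=np.array([.5404,-.8414,0]);YD=np.array([.8414,.5404,0]);S=np.array([.3821,-.5949,.7071]);N=np.array([-.3821,.5949,.7071]);O=np.array([.6513,-.1708,0])
def W(x,y,z): return O+x*HX+y*YD+np.array([0,0,z])
def RM(y,z):
    y=np.array(y,float);z=np.array(z,float);y/=np.linalg.norm(y);z/=np.linalg.norm(z);return np.stack([np.cross(y,z),y,z],1)
def DOWN(deg): t=np.radians(deg); return RM([np.cos(t),np.sin(t),0],[0,0,-1])
def plan(*ts):
    """targets (pos,R): all relative to the pose now"""
    o=ctrl.get_obs(); p,R=np.array(o["tcp_pos"]),np.array(o["orientation"]); pp,pR=p,R
    open("log.txt","a").write(json.dumps([list(map(float,o["joint_pos"])),p.tolist(),R.tolist()])+"\n")
    print("now",p.round(4),"q",np.round(o["joint_pos"],2),"F",np.round(o["ft_force"],1),"w",round(o["grip_width"],3),"gf",round(o["grasp_force"],1),"t",round(o["clock"],1))
    for q,Q in ts:
        Q=R if Q is None else Q; q=np.array(q)
        r=Rt.from_matrix(R.T@Q).as_rotvec()/(np.pi/2); d=R.T@(q-p)/.75
        a=np.degrees(Rt.from_matrix(pR.T@Q).magnitude()); n=max(np.linalg.norm(q-pp)/.0417,a/7.16)
        print([*d.round(4).tolist(),*r.round(4).tolist()],"rows",round(float(n),1)); pp,pR=q,Q
E
python3 - <<'E'
from h import *
print([x for x in dir(ctrl) if x[0]!='_'])
plan(([.239,.45,.33],None),([.39,.0,.33],DOWN(-15)))
E
```

```text
['PlanningError', 'get_obs', 'grip_point_offset', 'hand_in']
now [0.2392 0.4953 0.2055] q [ 1.02  0.09  1.37 -0.    1.68 -0.1 ] F [-0.8  1.  -0. ] w 1.002 gf 0.0 t 0.8
[-0.0261, -0.0545, -0.166, 0.0, 0.0, 0.0] rows 3.2
[-0.4683, -0.5073, -0.166, 0.0001, -0.0, 0.8803] rows 11.4
```

>>> apply_moves([
  [[-1, -0.026, -0.054, -0.166, 0, 0, 0], [-1, -0.026, -0.054, -0.166, 0, 0, 0], [-1, -0.026, -0.054, -0.166, 0, 0, 0], [-1, -0.468, -0.507, -0.166, 0, 0, 0.88], [-1, -0.468, -0.507, -0.166, 0, 0, 0.88], [-1, -0.468, -0.507, -0.166, 0, 0, 0.88], [-1, -0.468, -0.507, -0.166, 0, 0, 0.88], [-1, -0.468, -0.507, -0.166, 0, 0, 0.88], [-1, -0.468, -0.507, -0.166, 0, 0, 0.88], [-1, -0.468, -0.507, -0.166, 0, 0, 0.88], [-1, -0.468, -0.507, -0.166, 0, 0, 0.88], [-1, -0.468, -0.507, -0.166, 0, 0, 0.88]],
], grip_force=20)

```text
clock: 1.8
tcp_pos: [0.3576, 0.0953, 0.329]
orientation: [[0.01, 1.0, 0.002], [1.0, -0.01, 0.0], [0.0, 0.002, -1.0]]
ft_force: [1.4, 0.7, -0.8]
grip_width: 0.998
grasp_force: 0.0
```

Run:
```python
from h import *
D=DOWN(-57.3)
plan((W(-.146,-.2095,.25),D),(W(-.146,-.2095,.131),D))
print(W(-.146,-.2095,.131),W(-.031,-.2095,.131))
```

```text
now [0.3576 0.0953 0.329 ] q [ 0.11 -0.31  1.48  0.    1.96  0.12] F [ 1.4  0.7 -0.8] w 0.998 gf 0.0 t 1.8
[-0.3414, 0.0545, 0.1053, 0.0009, -0.0007, 0.6305] rows 7.9
[-0.3415, 0.0543, 0.2639, 0.0009, -0.0007, 0.6305] rows 2.9
[ 0.3961283 -0.1611694  0.131    ] [ 0.4582743 -0.2579304  0.131    ]
```

>>> apply_moves([
  [[-1, -0.341, 0.054, 0.105, 0, 0, 0.63], [-1, -0.341, 0.054, 0.105, 0, 0, 0.63], [-1, -0.341, 0.054, 0.105, 0, 0, 0.63], [-1, -0.341, 0.054, 0.105, 0, 0, 0.63], [-1, -0.341, 0.054, 0.105, 0, 0, 0.63], [-1, -0.341, 0.054, 0.105, 0, 0, 0.63], [-1, -0.341, 0.054, 0.105, 0, 0, 0.63], [-1, -0.341, 0.054, 0.105, 0, 0, 0.63], [-1, -0.341, 0.054, 0.105, 0, 0, 0.63], [-1, -0.341, 0.054, 0.105, 0, 0, 0.63], [-1, -0.341, 0.054, 0.105, 0, 0, 0.63]],
])

```text
clock: 2.72
tcp_pos: [0.3973, -0.1584, 0.2503]
orientation: [[0.836, 0.548, 0.001], [0.548, -0.836, -0.0], [0.001, 0.001, -1.0]]
ft_force: [-0.1, 0.2, -0.2]
grip_width: 1.003
grasp_force: 0.0
```

Run:
```python
from h import *
D=DOWN(-57.3)
plan((W(-.146,-.2095,.131),D))
p=capture("wrist"); cv2.imwrite("pics/w1.png",p["frame"]); print(p["tool_from_camera"].round(4).tolist(),p["vertical_fov"],p["cx"],p["cy"])
```

```text
now [ 0.3973 -0.1584  0.2503] q [-0.51 -0.19  1.55  0.    1.78  0.48] F [-0.1  0.2 -0.2] w 1.003 gf 0.0 t 2.7
[-0.0034, 0.0022, 0.1591, 0.0005, -0.0005, 0.0062] rows 2.9
[[0.0002, -0.9625, -0.2712, 0.0781], [1.0, 0.0, 0.0007, -0.0004], [-0.0007, -0.2712, 0.9625, -0.1775], [0.0, 0.0, 0.0, 1.0]] 65.70646984690485 318.59227918986 195.96816109073728
```

View pics/w1.png

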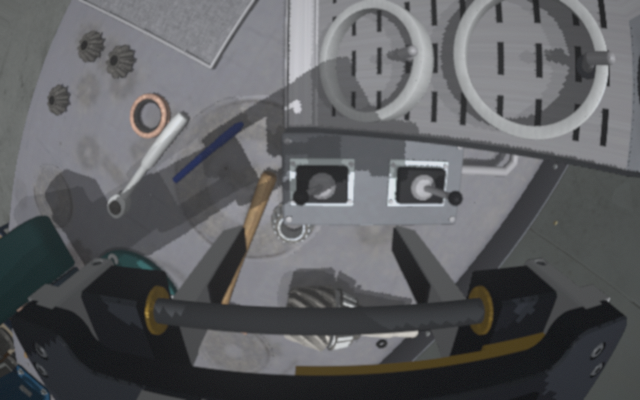

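The wrist view shows the front ball at (299,198), leaning to the front, and the rear ball at (455,197), leaning to the back. Both fit the measurements.

>>> apply_moves([
  [[-1, -0.003, 0.002, 0.08, 0, 0, 0.006], [-1, -0.003, 0.002, 0.08, 0, 0, 0.006], [-1, -0.003, 0.002, 0.159, 0, 0, 0.006], [-1, -0.003, 0.002, 0.159, 0, 0, 0.006], [-1, -0.003, 0.002, 0.159, 0, 0, 0.006], [1, -0.003, 0.002, 0.159, 0, 0, 0.006], [1, -0.003, 0.002, 0.159, 0, 0, 0.006], [1, -0.003, 0.002, 0.159, 0, 0, 0.006], [1, -0.003, 0.002, 0.159, 0, 0, 0.006], [1, -0.003, 0.002, 0.159, 0, 0, 0.006], [1, -0.003, 0.002, 0.159, 0, 0, 0.006], [1, -0.003, 0.002, 0.159, 0, 0, 0.006]],
], grip_force=20)

```text
clock: 3.77
tcp_pos: [0.3956, -0.1602, 0.131]
orientation: [[0.843, 0.538, -0.001], [0.538, -0.843, 0.003], [0.001, -0.003, -1.0]]
ft_force: [-5.2, 7.8, 5.5]
grip_width: 0.542
grasp_force: 4.3
```

>>> apply_moves([
  [[1, 0, 0, 0, 0, 0, 0], [1, 0, 0, 0, 0, 0, 0], [1, 0, 0, 0, 0, 0, 0], [1, 0, 0, 0, 0, 0, 0]],
])

```text
clock: 4.1
tcp_pos: [0.3957, -0.1604, 0.1309]
orientation: [[0.843, 0.538, -0.0], [0.538, -0.843, 0.002], [0.001, -0.001, -1.0]]
ft_force: [-0.2, -0.1, 0.4]
grip_width: 0.258
grasp_force: 0.1
```

Run:
```python
from h import *
D=DOWN(-57.3)
plan((W(-.146,-.2095,.22),D),(W(-.031,-.2095,.22),D),(W(-.031,-.2095,.131),D))
```

```text
now [ 0.3957 -0.1604  0.1309] q [-0.52 -0.16  1.76  0.    1.55  0.48] F [-0.2 -0.1  0.4] w 0.258 gf 0.1 t 4.1
[-0.0001, 0.001, -0.1187, -0.0009, -0.0003, -0.0015] rows 2.1
[0.0003, 0.1543, -0.119, -0.0009, -0.0003, -0.0015] rows 2.8
[0.0003, 0.1545, -0.0003, -0.0009, -0.0003, -0.0015] rows 2.1
```

>>> apply_moves([
  [[1, 0, 0, 0, 0, 0, 0], [1, 0, 0, 0, 0, 0, 0], [-1, 0, 0, 0, 0, 0, 0], [-1, 0, 0, 0, 0, 0, 0], [-1, 0, 0, 0, 0, 0, 0], [-1, 0, 0, -0.118, 0, 0, 0], [-1, 0, 0, -0.118, 0, 0, 0], [-1, 0, 0, -0.118, 0, 0, 0], [-1, 0, 0.154, -0.118, 0, 0, 0], [-1, 0, 0.154, -0.118, 0, 0, 0], [-1, 0, 0.154, -0.118, 0, 0, 0], [-1, 0, 0.154, -0.118, 0, 0, 0]],
])

```text
clock: 5.1
tcp_pos: [0.4598, -0.2627, 0.2167]
orientation: [[0.845, 0.535, -0.002], [0.535, -0.845, -0.0], [-0.001, -0.001, -1.0]]
ft_force: [-0.9, -0.0, -1.2]
grip_width: 0.827
grasp_force: 0.0
```

>>> apply_moves([
  [[-1, 0, 0, 0, 0, 0, 0], [-1, 0, 0, 0, 0, 0, 0], [-1, 0, 0, 0.06, 0, 0, 0], [-1, 0, 0, 0.118, 0, 0, 0], [-1, 0, 0, 0.118, 0, 0, 0], [-1, 0, 0, 0.118, 0, 0, 0], [1, 0, 0, 0.118, 0, 0, 0], [1, 0, 0, 0.118, 0, 0, 0], [1, 0, 0, 0.118, 0, 0, 0], [1, 0, 0, 0.118, 0, 0, 0], [1, 0, 0, 0.118, 0, 0, 0], [1, 0, 0, 0.118, 0, 0, 0]],
])

```text
clock: 6.1
tcp_pos: [0.4588, -0.2592, 0.1316]
orientation: [[0.843, 0.538, 0.002], [0.538, -0.843, -0.002], [0.001, 0.002, -1.0]]
ft_force: [4.5, -5.6, 1.1]
grip_width: 0.609
grasp_force: 3.7
```

>>> apply_moves([
  [[1, 0, 0, 0, 0, 0, 0], [1, 0, 0, 0, 0, 0, 0], [1, 0, 0, 0, 0, 0, 0], [1, 0, 0, 0, 0, 0, 0], [1, 0, 0, 0, 0, 0, 0], [1, 0, 0, 0, 0, 0, 0], [-1, 0, 0, 0, 0, 0, 0], [-1, 0, 0, 0, 0, 0, 0], [-1, 0, 0, 0, 0, 0, 0], [-1, 0, 0, 0, 0, 0, 0]],
])

```text
clock: 6.93
tcp_pos: [0.4578, -0.2582, 0.1298]
orientation: [[0.843, 0.538, -0.001], [0.538, -0.843, 0.001], [-0.0, -0.002, -1.0]]
ft_force: [-0.1, -0.2, -0.4]
grip_width: 0.433
grasp_force: 0.0
```

Run:
```python
from h import *
plan((W(-.031,-.2095,.30),None),([.42,-.0,.35],DOWN(-57.3)))
```

```text
now [ 0.4578 -0.2582  0.1298] q [-0.62  0.06  1.55  0.    1.53  0.38] F [-0.1 -0.2 -0.4] w 0.433 gf 0.0 t 6.9
[0.0006, -0.0003, -0.2269, 0.0, 0.0, 0.0] rows 4.1
[0.1426, -0.3178, -0.2931, -0.001, 0.0002, -0.0017] rows 6.4
```

>>> apply_moves([
  [[-1, 0, 0, -0.06, 0, 0, 0], [-1, 0, 0, -0.113, 0, 0, 0], [-1, 0, 0, -0.17, 0, 0, 0], [-1, 0, 0, -0.226, 0, 0, 0], [-1, 0.142, -0.318, -0.293, 0, 0, 0], [-1, 0.142, -0.318, -0.293, 0, 0, 0], [-1, 0.142, -0.318, -0.293, 0, 0, 0], [-1, 0.142, -0.318, -0.293, 0, 0, 0], [-1, 0.142, -0.318, -0.293, 0, 0, 0], [-1, 0.142, -0.318, -0.293, 0, 0, 0], [-1, 0.142, -0.318, -0.293, 0, 0, 0], [-1, 0.142, -0.318, -0.293, 0, 0, 0]],
])

```text
clock: 7.93
tcp_pos: [0.4191, 0.0028, 0.352]
orientation: [[0.84, 0.543, 0.003], [0.543, -0.84, 0.001], [0.003, 0.001, -1.0]]
ft_force: [0.8, -1.2, 0.6]
grip_width: 0.999
grasp_force: 0.0
```

```bash
cat >> h.py <<'E'
def look(nm="scene",rng=None):
    p=capture(nm); C=cloud(p); D=C-O; L=np.stack([D@HX,D@YD,C[...,2]],-1); ok=p["z_map"]>0
    led=ok&(L[...,1]<-.15)&(L[...,1]>-.28)&(L[...,0]<.05)&(L[...,0]>-.2)&(L[...,2]>.138)&(L[...,2]<.165)
    k,l,st,ce=cv2.connectedComponentsWithStats(led.astype(np.uint8))
    for i in range(1,k):
        if st[i,4]>4: print(nm,"ball",st[i,4],L[l==i].mean(0).round(4))
    a=W(-.0323,0,.1497)
    for c in cups(p,C,N,a): print(nm,"cup ys",c[0].round(4),*[round(float(v),4) for v in c[1:4]],c[4].round(4),c[5][4])
    return p,C
E
python3 - <<'E'
from h import *
for nm in("scene","side"):
    p,C=look(nm); cv2.imwrite(f"pics/{nm}1.png",p["frame"])
plan()
D=[json.loads(l) for l in open("log.txt")]
for d in D: print(np.round(d[0],3),np.round(d[1],4))
E
```

```text
scene ball 26 [-0.0315 -0.2077  0.1522]
scene ball 5 [-0.0231 -0.1506  0.1616]
scene ball 33 [-0.0506 -0.1513  0.1496]
scene ball 25 [-0.1467 -0.2072  0.1528]
scene cup ys [-0.0722  0.0845] 0.045 0.0655 0.0237 [ 0.6054 -0.2329  0.2094] 502
scene cup ys [0.0746 0.0863] 0.0459 0.0632 0.0218 [ 0.7295 -0.1546  0.2107] 499
scene cup ys [-0.1211 -0.1049] 0.0272 0.1015 0.023 [ 0.4919 -0.1467  0.0755] 148
scene cup ys [-0.0721 -0.075 ] 0.0482 0.0654 0.0237 [ 0.5445 -0.138   0.0967] 434
scene cup ys [ 0.0742 -0.0735] 0.0464 0.0636 0.0218 [ 0.6682 -0.0598  0.0977] 448
scene cup ys [ 0.2284 -0.0742] 0.0739 0.1189 0.0225 [0.7977 0.024  0.0972] 135
side ball 17 [-0.0321 -0.2077  0.1517]
side ball 13 [-0.0433 -0.1513  0.1535]
side ball 9 [-0.0634 -0.152   0.1456]
side ball 18 [-0.1479 -0.2075  0.1532]
side cup ys [-0.0672  0.0845] 0.0455 0.0631 0.0234 [ 0.6096 -0.2302  0.2094] 138
side cup ys [-0.074   0.0841] 0.0534 0.0645 0.0239 [ 0.6037 -0.2336  0.2091] 134
side cup ys [0.0744 0.0864] 0.0526 0.0639 0.0222 [ 0.7295 -0.1548  0.2108] 277
side cup ys [-0.0726 -0.0752] 0.0505 0.0663 0.0237 [ 0.544  -0.1381  0.0965] 281
side cup ys [ 0.0747 -0.0734] 0.0449 0.064 0.023 [ 0.6687 -0.0596  0.0978] 276
now [ 4.196e-01 -1.000e-04  3.502e-01] q [-0.14 -0.19  1.35 -0.    1.98  0.87] F [-0.2  0.1 -0.3] w 1.001 gf 0.0 t 8.0
[ 1.018  0.087  1.371 -0.     1.684 -0.103] [0.2392 0.4953 0.2055]
[ 0.107 -0.306  1.483  0.     1.963  0.116] [0.3576 0.0953 0.329 ]
[-0.512 -0.193  1.55   0.     1.784  0.478] [ 0.3973 -0.1584  0.2503]
[-5.190e-01 -1.640e-01  1.762e+00  1.000e-03  1.545e+00  4.830e-01] [ 0.3957 -0.1604  0.1309]
[-0.622  0.062  1.549  0.     1.533  0.381] [ 0.4578 -0.2582  0.1298]
[-1.350e-01 -1.860e-01  1.346e+00 -1.000e-03  1.981e+00  8.660e-01] [ 4.196e-01 -1.000e-04  3.502e-01]
```

Run:
```python
from h import *
c=np.array([.5445,-.138,.0967])
G=RM(S,-N)
plan(([.42,.02,.30],G),(c-.060*S+.10*N,G),(c-.060*S+.004*N,G))
from scipy.optimize import least_squares
D=[json.loads(l) for l in open("log.txt")]
Q=np.array([d[0] for d in D]);P=np.array([d[1] for d in D]); r=np.hypot(P[:,0],P[:,1])
A=[];b=[]
for q,rr,z in zip(Q,r,P[:,2]):
    s,t=q[1],q[1]+q[2]; A+= [[1,0,np.sin(s),np.sin(t),np.cos(t)],[0,1,np.cos(s),np.cos(t),-np.sin(t)]]; b+=[rr,z]
x,res,rk,sv=np.linalg.lstsq(np.array(A),np.array(b),rcond=None); print(x.round(4),(np.array(A)@x-b).round(4),sv)
```

```text
now [ 4.196e-01 -1.000e-04  3.502e-01] q [-0.14 -0.19  1.35 -0.    1.98  0.87] F [-0.2  0.1 -0.3] w 1.001 gf 0.0 t 8.0
[0.0149, -0.0223, 0.067, -0.4996, 0.0004, -0.0009] rows 6.3
[0.0409, 0.0936, 0.3004, -0.4996, 0.0004, -0.0009] rows 4.7
[0.0411, 0.1841, 0.391, -0.4996, 0.0004, -0.0009] rows 2.3
[ 0.0033 -0.1928  0.4448  0.4994  0.1018] [-0.0003 -0.0001 -0.0003  0.0001 -0.0002 -0.      0.0001  0.      0.0001
 -0.      0.0002 -0.      0.0002 -0.    ] [4.56427921 3.72554355 0.34709838 0.34687933 0.21651337]
```

Move to the tilted stand-off in the air.

>>> apply_moves([
  [[-1, 0.015, -0.022, 0.067, -0.5, 0, 0], [-1, 0.015, -0.022, 0.067, -0.5, 0, 0], [-1, 0.015, -0.022, 0.067, -0.5, 0, 0], [-1, 0.015, -0.022, 0.067, -0.5, 0, 0], [-1, 0.015, -0.022, 0.067, -0.5, 0, 0], [-1, 0.015, -0.022, 0.067, -0.5, 0, 0], [-1, 0.015, -0.022, 0.067, -0.5, 0, 0], [-1, 0.015, -0.022, 0.067, -0.5, 0, 0], [-1, 0.015, -0.022, 0.067, -0.5, 0, 0]],
])

```text
clock: 8.78
tcp_pos: [0.4203, 0.0191, 0.2989]
orientation: [[0.843, 0.382, 0.378], [0.537, -0.596, -0.597], [-0.003, 0.707, -0.708]]
ft_force: [-0.3, -0.9, 0.2]
grip_width: 1.002
grasp_force: 0.0
```

```bash
cat >> h.py <<'E'
def rx(t,ax): return Rt.from_rotvec(t*np.array(ax,float)).as_matrix()
def FK(q,X):
    c0,hz,L1,L2,e,d=X
    R=rx(q[0],[0,0,1])@rx(q[1],[0,1,0]); p=rx(q[0],[0,0,1])@np.array([c0,0,0])+[0,0,hz]+R@[0,0,L1]
    R=R@rx(q[2],[0,1,0]); p=p+R@[e,0,L2]; R=R@rx(q[3],[0,0,1])@rx(q[4],[0,1,0])@rx(q[5],[0,0,1]); return p+R@[0,0,d],R
LO=np.array([-3.1,-.76,.27,-1.08,.17,-2.57]);HI=np.array([3.1,2.03,2.55,4.22,2.65,2.57])
def fit():
    from scipy.optimize import least_squares
    D=[json.loads(l) for l in open("log.txt")]
    return least_squares(lambda X:np.concatenate([FK(d[0],X)[0]-d[1] for d in D]),[.003,.1,.445,.5,.1,.29]).x
def IK(p,R,X,q0):
    from scipy.optimize import least_squares
    def f(q): a,b=FK(q,X); return np.r_[(a-p)*5,(b-R@RF).ravel()]
    best=None
    rng=np.random.default_rng(1)
    for s in [np.array(q0)]+[LO+(HI-LO)*rng.random(6) for _ in range(12)]:
        r=least_squares(f,np.clip(s,LO+1e-3,HI-1e-3),bounds=(LO,HI))
        if best is None or r.cost<best.cost-1e-9: best=r
        if s is not None and best.cost<1e-6: break
    return best.x,best.cost
RF=np.eye(3)
E
python3 - <<'E'
from h import *
plan()
X=fit(); print(X.round(4))
for l in open("log.txt"):
    d=json.loads(l); p,R=FK(d[0],X); print((p-d[1]).round(4),(R.T@np.array(d[2])).round(2).tolist())
E
```

```text
now [0.4203 0.0191 0.2989] q [ 0.52 -0.33  1.76 -0.79  1.64  1.43] F [-0.3 -0.9  0.2] w 1.002 gf 0.0 t 8.8
[0.0041 0.0901 0.4378 0.4955 0.0937 0.2806]
[ 0.0472 -0.0313  0.0029] [[0.0, -1.0, -0.0], [1.0, 0.0, 0.0], [-0.0, -0.0, 1.0]]
[ 0.0068 -0.0562  0.0017] [[0.0, -1.0, -0.0], [1.0, 0.0, 0.0], [-0.0, -0.0, 1.0]]
[-0.0273 -0.0496  0.0026] [[0.0, -1.0, 0.0], [1.0, 0.0, 0.0], [-0.0, 0.0, 1.0]]
[-0.0264 -0.0502  0.0037] [[0.0, -1.0, 0.0], [1.0, 0.0, 0.0], [-0.0, 0.0, 1.0]]
[-0.0333 -0.0458  0.0036] [[0.0, -1.0, -0.0], [1.0, 0.0, 0.0], [-0.0, -0.0, 1.0]]
[-0.0082 -0.056   0.0013] [[0.0, -1.0, 0.0], [1.0, 0.0, 0.0], [-0.0, 0.0, 1.0]]
[-0.0082 -0.056   0.0013] [[0.0, -1.0, 0.0], [1.0, 0.0, 0.0], [-0.0, 0.0, 1.0]]
[ 0.0037 -0.0061 -0.0171] [[-0.0, -1.0, 0.0], [1.0, -0.0, 0.0], [-0.0, 0.0, 1.0]]
```

```bash
cat >> h.py <<'E'
def FK(q,X):
    c0,hz,L1,L2,e,d,y0,y1,w=X
    R=rx(q[0],[0,0,1])@rx(q[1],[0,1,0]); p=rx(q[0],[0,0,1])@np.array([c0,y0,0])+[0,0,hz]+R@[0,0,L1]
    R=R@rx(q[2],[0,1,0]); p=p+R@[e,0,L2]; R=R@rx(q[3],[0,0,1]); p=p+R@[w,y1,0]; R=R@rx(q[4],[0,1,0])@rx(q[5],[0,0,1]); return p+R@[0,0,d],R
def fit():
    from scipy.optimize import least_squares
    D=[json.loads(l) for l in open("log.txt")]; x0=np.array([.003,.1,.445,.5,.1,.29,.056,0,0])
    return least_squares(lambda X:np.r_[np.concatenate([FK(d[0],X)[0]-d[1] for d in D]),(X-x0)*1e-3],x0).x
RF=np.array([[0,-1,0],[1,0,0],[0,0,1.]]).T
E
python3 - <<'E'
from h import *
X=fit(); print(X.round(4))
for l in open("log.txt"):
    d=json.loads(l); p,R=FK(d[0],X); print((p-d[1]).round(4))
q0=ctrl.get_obs()["joint_pos"]
G=RM(S,-N);G2=RM(-S,-N)
for c in ([.5445,-.138,.0967],[.6682,-.0598,.0977],[.6054,-.2329,.2094],[.7295,-.1547,.2107]):
    c=np.array(c)
    for o in(.004,.10):
        for g in(G,G2):
            q,e=IK(c-.060*S+o*N,g,X,q0); print(c,o,q.round(2),round(e,7))
c=np.array([.5445,-.138,.0967])
plan((c-.060*S+.10*N,G),(c-.060*S+.004*N,G))
E
```

```text
[-0.      0.1526  0.449   0.4998  0.1007  0.3506  0.0566  0.      0.    ]
[-0. -0.  0.]
[0. 0. 0.]
[ 0. -0.  0.]
[ 0. -0.  0.]
[ 0. -0. -0.]
[-0.  0. -0.]
[-0.  0. -0.]
[-0. -0. -0.]
[ 0.5445 -0.138   0.0967] 0.004 [ 0.13 -0.04  2.03 -0.89  0.97  1.59] 0.0
[ 0.5445 -0.138   0.0967] 0.004 [ 0.13 -0.04  2.03 -0.89  0.97 -1.55] 0.0
[ 0.5445 -0.138   0.0967] 0.1 [ 0.3  -0.17  1.99 -0.82  1.2   1.56] 0.0
[ 0.5445 -0.138   0.0967] 0.1 [ 0.3  -0.17  1.99 -0.82  1.2  -1.58] 0.0
[ 0.6682 -0.0598  0.0977] 0.004 [ 0.25  0.26  1.7  -0.87  1.08  1.63] 0.0
[ 0.6682 -0.0598  0.0977] 0.004 [ 0.25  0.26  1.7  -0.87  1.08 -1.51] 0.0
[ 0.6682 -0.0598  0.0977] 0.1 [ 0.37  0.16  1.67 -0.82  1.25  1.61] 0.0
[ 0.6682 -0.0598  0.0977] 0.1 [ 0.37  0.16  1.67 -0.82  1.25 -1.53] 0.0
[ 0.6054 -0.2329  0.2094] 0.004 [-0.1  -0.07  1.81 -0.73  0.99  1.19] 0.0
[ 0.6054 -0.2329  0.2094] 0.004 [-0.1  -0.07  1.81 -0.73  0.99 -1.96] 0.0
[ 0.6054 -0.2329  0.2094] 0.1 [ 0.03 -0.19  1.78 -0.71  1.19  1.18] 0.0
[ 0.6054 -0.2329  0.2094] 0.1 [ 0.03 -0.19  1.78 -0.71  1.19 -1.96] 0.0
[ 0.7295 -0.1547  0.2107] 0.004 [ 0.06  0.21  1.5  -0.76  1.11  1.3 ] 0.0
[ 0.7295 -0.1547  0.2107] 0.004 [ 0.06  0.21  1.5  -0.76  1.11 -1.84] 0.0
[ 0.7295 -0.1547  0.2107] 0.1 [ 0.17  0.12  1.47 -0.75  1.28  1.29] 0.0
[ 0.7295 -0.1547  0.2107] 0.1 [ 0.17  0.12  1.47 -0.75  1.28 -1.85] 0.0
now [0.4203 0.0191 0.2989] q [ 0.52 -0.33  1.76 -0.79  1.64  1.43] F [-0.3 -0.9  0.2] w 1.002 gf 0.0 t 8.8
[0.0272, -0.0825, 0.2452, -0.0005, 0.0029, -0.0004] rows 4.7
[0.0278, -0.0824, 0.3732, -0.0005, 0.0029, -0.0004] rows 2.3
```

Run:
```python
from h import *
a=W(-.0323,0,.1497)
for nm in("scene","side"):
    p=load(nm+"0.npz"); D=cloud(p)-a; ok=p["z_map"]>0
    y,s,H=D@YD,D@S,D@N
    for yc in(-.072,.074):
        print(nm,yc,[(round(float(t),3),round(float(np.median(H[m])),3)) for t in np.arange(-.2,-.12,.005) for m in[ok&(abs(y-yc)<.02)&(abs(s-t)<.0025)] if m.sum()>3])
```

```text
scene -0.072 [(-0.2, 0.71), (-0.195, 0.713), (-0.19, 0.722), (-0.185, 0.727), (-0.18, 0.734), (-0.175, 0.741), (-0.17, 0.744), (-0.165, 0.757), (-0.16, 0.768), (-0.155, 0.764), (-0.15, 0.756), (-0.145, 0.0), (-0.14, 0.024), (-0.135, 0.024), (-0.13, 0.003), (-0.125, 0.0), (-0.12, -0.001)]
scene 0.074 [(-0.2, 0.807), (-0.195, 0.807), (-0.19, 0.809), (-0.185, -0.009), (-0.18, -0.006), (-0.175, -0.002), (-0.17, 0.001), (-0.165, 0.0), (-0.16, 0.0), (-0.155, -0.0), (-0.15, -0.0), (-0.145, -0.0), (-0.14, 0.002), (-0.135, 0.021), (-0.13, 0.02), (-0.125, 0.001), (-0.12, -0.0)]
side -0.072 [(-0.2, 0.731), (-0.195, 0.032), (-0.19, 0.003), (-0.185, 0.37), (-0.18, 0.373), (-0.175, 0.752), (-0.17, 0.006), (-0.165, 0.771), (-0.16, 0.77), (-0.155, 0.765), (-0.15, 0.002), (-0.145, 0.001), (-0.14, 0.007), (-0.135, 0.024), (-0.13, 0.019), (-0.125, -0.0), (-0.12, 0.0)]
side 0.074 [(-0.2, 0.813), (-0.195, 0.036), (-0.19, -0.003), (-0.185, -0.008), (-0.18, -0.008), (-0.175, -0.003), (-0.17, 0.003), (-0.165, 0.001), (-0.16, 0.001), (-0.155, -0.001), (-0.15, 0.001), (-0.145, -0.001), (-0.14, 0.0), (-0.135, 0.019), (-0.13, 0.024), (-0.125, 0.003), (-0.12, 0.0)]
```

>>> apply_moves([
  [[0.25, 0.027, -0.082, 0.1, 0, 0.003, 0], [0.25, 0.027, -0.082, 0.245, 0, 0.003, 0], [0.25, 0.027, -0.082, 0.245, 0, 0.003, 0], [0.25, 0.027, -0.082, 0.245, 0, 0.003, 0], [0.25, 0.027, -0.082, 0.245, 0, 0.003, 0], [0.25, 0.027, -0.082, 0.245, 0, 0.003, 0], [0.25, 0.027, -0.082, 0.245, 0, 0.003, 0], [0.25, 0.027, -0.082, 0.245, 0, 0.003, 0]],
])

```text
clock: 9.45
tcp_pos: [0.4851, -0.0432, 0.1287]
orientation: [[0.843, 0.377, 0.385], [0.538, -0.598, -0.594], [0.006, 0.708, -0.706]]
ft_force: [1.0, -0.5, -0.2]
grip_width: 0.469
grasp_force: 0.0
```

Run:
```python
from h import *
G=RM(S,-N); c=np.array([.5445,-.138,.0967])
plan((c-.060*S+.03*N,G),(c-.060*S+.005*N,G))
p=capture("wrist"); cv2.imwrite("pics/w2.png",p["frame"])
```

```text
now [ 0.4851 -0.0432  0.1287] q [ 0.29 -0.17  1.99 -0.82  1.2   1.56] F [ 1.  -0.5 -0.2] w 0.469 gf 0.0 t 9.4
[-0.0019, -0.0047, 0.0956, 0.0006, -0.0016, -0.0039] rows 1.7
[-0.002, -0.0048, 0.1289, 0.0006, -0.0016, -0.0039] rows 0.6
```

View pics/w2.png

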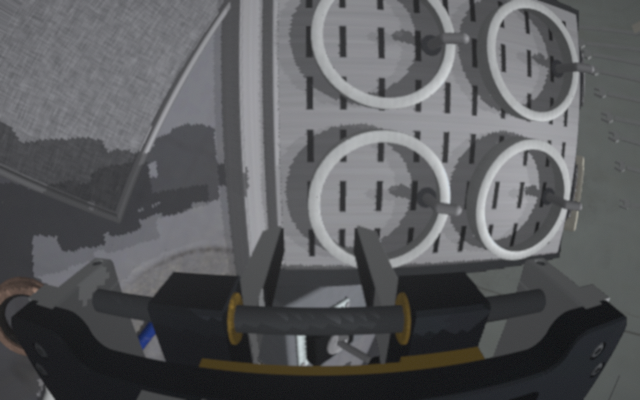

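The view shows the fingers straddling the lower wall (near px (315,195)) of the lower right cup, and nothing is in the way.

>>> apply_moves([
  [[0.25, -0.002, -0.005, 0.05, 0, 0, -0.004], [0.25, -0.002, -0.005, 0.095, 0, 0, -0.004], [0.25, -0.002, -0.005, 0.115, 0, 0, -0.004], [0.25, -0.002, -0.005, 0.129, 0, 0, -0.004], [0.25, -0.002, -0.005, 0.129, 0, 0, -0.004], [1, -0.002, -0.005, 0.129, 0, 0, -0.004], [1, -0.002, -0.005, 0.129, 0, 0, -0.004], [1, -0.002, -0.005, 0.129, 0, 0, -0.004], [1, -0.002, -0.005, 0.129, 0, 0, -0.004], [1, -0.002, -0.005, 0.129, 0, 0, -0.004], [1, -0.002, -0.005, 0.129, 0, 0, -0.004], [1, -0.002, -0.005, 0.129, 0, 0, -0.004]],
], grip_force=40)

```text
clock: 10.5
tcp_pos: [0.5199, -0.0984, 0.0582]
orientation: [[0.839, 0.383, 0.388], [0.545, -0.591, -0.594], [0.002, 0.71, -0.705]]
ft_force: [0.1, -0.3, 6.2]
grip_width: 0.105
grasp_force: 40.0
```

Run:
```python
from h import *
G=RM(S,-N); p=np.array(ctrl.get_obs()["tcp_pos"])
plan((p+.021*S+.002*N,G),(p+.021*S+.1*N,G))
print(((p-[.5445,-.138,.0967])@S).round(4),((p-[.5445,-.138,.0967])@N).round(4))
```

```text
now [ 0.5199 -0.0984  0.0582] q [ 0.14 -0.04  2.04 -0.89  0.97  1.59] F [ 0.1 -0.3  6.2] w 0.105 gf 40.0 t 10.5
[-0.0001, 0.028, -0.0026, 0.0023, -0.0031, 0.0017] rows 0.5
[0.0006, 0.0285, -0.1332, 0.0023, -0.0031, 0.0017] rows 2.3
-0.0602 0.0057
```

>>> apply_moves([
  [[1, 0, 0.014, -0.0015, 0, 0, 0], [1, 0, 0.028, -0.003, 0, 0, 0], [1, 0, 0.028, -0.003, 0, 0, 0], [1, 0, 0.028, -0.003, 0, 0, 0], [1, 0, 0.028, -0.04, 0, 0, 0], [1, 0, 0.028, -0.08, 0, 0, 0], [1, 0, 0.028, -0.133, 0, 0, 0], [1, 0, 0.028, -0.133, 0, 0, 0], [1, 0, 0.028, -0.133, 0, 0, 0]],
], grip_force=55)

```text
clock: 11.25
tcp_pos: [0.4881, -0.0498, 0.1409]
orientation: [[0.838, 0.386, 0.386], [0.546, -0.594, -0.591], [0.001, 0.706, -0.708]]
ft_force: [0.9, -0.5, -6.2]
grip_width: 0.106
grasp_force: 55.0
```

```bash
cat >> h.py <<'E'
TC=np.array([.597,.200,0])
def place(dx,dy,az,r,zt=.0105):
    R=DOWN(az); t=np.radians(az); q=TC+[dx,dy,0]-r*np.array([np.cos(t),np.sin(t),0])
    return q,R
def goplace(dx,dy,az,r,zt=.0105):
    q,R=place(dx,dy,az,r); X=fit(); o=ctrl.get_obs()
    for z in(.2,zt): print("ik",[v.round(2) if hasattr(v,'round') else v for v in IK(q+[0,0,z],R,X,o["joint_pos"])])
    p=np.array(o["tcp_pos"]); plan((p+[0,0,.08],None),(q+[0,0,.16],R),(q+[0,0,.04],R),(q+[0,0,zt],R))
E
python3 - <<'E'
from h import *
goplace(.078,-.073,-45,.060)
E
```

```text
ik [array([0.18, 0.32, 1.1 , 0.  , 1.72, 0.96]), np.float64(0.0)]
ik [array([0.18, 0.42, 1.36, 0.  , 1.36, 0.96]), np.float64(0.0)]
now [ 0.4881 -0.0498  0.1409] q [ 0.27 -0.19  1.98 -0.81  1.2   1.51] F [ 0.9 -0.5 -6.2] w 0.106 gf 55.0 t 11.2
[0.0001, 0.0753, -0.0755, 0.0, 0.0, 0.0] rows 1.9
[0.3211, -0.081, -0.1163, 0.4973, 0.0511, -0.1255] rows 6.5
[0.3209, -0.194, -0.003, 0.4973, 0.0511, -0.1255] rows 2.9
[0.3209, -0.2218, 0.0248, 0.4973, 0.0511, -0.1255] rows 0.7
```

>>> apply_moves([
  [[1, 0, 0.04, -0.04, 0, 0, 0], [1, 0, 0.075, -0.075, 0, 0, 0], [1, 0.321, -0.081, -0.116, 0.497, 0.051, -0.126], [1, 0.321, -0.081, -0.116, 0.497, 0.051, -0.126], [1, 0.321, -0.081, -0.116, 0.497, 0.051, -0.126], [1, 0.321, -0.081, -0.116, 0.497, 0.051, -0.126], [1, 0.321, -0.081, -0.116, 0.497, 0.051, -0.126], [1, 0.321, -0.081, -0.116, 0.497, 0.051, -0.126], [1, 0.321, -0.081, -0.116, 0.497, 0.051, -0.126], [1, 0.321, -0.081, -0.116, 0.497, 0.051, -0.126], [1, 0.321, -0.081, -0.116, 0.497, 0.051, -0.126]],
])

```text
clock: 12.17
tcp_pos: [0.6326, 0.1649, 0.1531]
orientation: [[0.71, 0.704, -0.011], [0.704, -0.71, -0.007], [-0.012, -0.003, -1.0]]
ft_force: [-0.6, -0.4, -4.7]
grip_width: 0.107
grasp_force: 55.0
```

```bash
cat >> h.py <<'E'
def ringcheck(nm="scene",zlo=.03,zhi=.3):
    p=capture(nm); C=cloud(p); out=[]
    for d in finder.masks_of(p,"cup_0_mid"):
        m=d["mask"]&(p["z_map"]>0); q=C[m]
        if len(q)<30: continue
        c=np.median(q,0); q=q[np.linalg.norm(q-q.mean(0),axis=1)<.085]; c,r=circ(q[:,:2]); print(nm,round(d["score"],2),"ctr",c.round(4),"r",round(r,4),"z",np.percentile(q[:,2],[10,50,90]).round(4),len(q))
    return p
E
python3 - <<'E'
from h import *
q,R=place(.078,-.073,-45,.060)
plan((q+[0,0,.04],R),(q+[0,0,.0105],R))
p=ringcheck(); cv2.imwrite("pics/s2.png",p["frame"])
E
```

```text
now [0.6326 0.1649 0.1531] q [ 0.17  0.34  1.17 -0.01  1.64  0.96] F [-0.6 -0.4 -4.7] w 0.107 gf 55.0 t 12.2
[0.0061, -0.0039, 0.1508, -0.0016, 0.0078, -0.0028] rows 2.7
[0.0066, -0.0038, 0.1901, -0.0016, 0.0078, -0.0028] rows 0.7
```

>>> apply_moves([
  [[1, 0.005, -0.003, 0.05, 0, 0.004, 0], [1, 0.005, -0.003, 0.1, 0, 0.004, 0], [1, 0.005, -0.003, 0.15, 0, 0.004, 0], [1, 0.005, -0.003, 0.15, 0, 0.004, 0], [1, 0.005, -0.003, 0.15, 0, 0.004, 0]],
])

```text
clock: 12.68
tcp_pos: [0.6321, 0.1716, 0.0461]
orientation: [[0.708, 0.707, 0.001], [0.707, -0.708, 0.001], [0.001, -0.001, -1.0]]
ft_force: [0.4, -1.2, -5.5]
grip_width: 0.105
grasp_force: 55.0
```

Run:
```python
from h import *
q,R=place(.078,-.073,-45,.060)
plan((q+[0,0,.0105],R))
for nm in("scene","side"): p=capture(nm); cv2.imwrite(f"pics/{nm}3.png",p["frame"])
w=capture("wrist"); cv2.imwrite("pics/all3.png",np.hstack([cv2.resize(p["frame"][180:330,200:400],(400,300)),cv2.resize(w["frame"],(400,250))[:250].copy() if 0 else cv2.resize(w["frame"],(400,300))]))
```

```text
now [0.6321 0.1716 0.0461] q [0.18 0.39 1.32 0.   1.43 0.96] F [ 0.4 -1.2 -5.5] w 0.105 gf 55.0 t 12.7
[-0.0016, 0.0025, 0.0475, -0.0004, -0.0009, -0.0005] rows 0.9
```

View pics/all3.png

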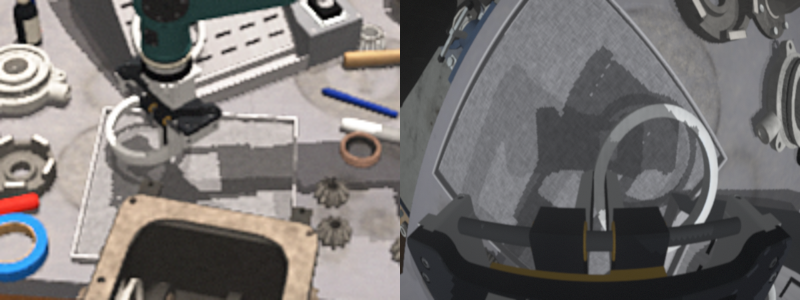

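The cup is held flat over the tray's far right quarter, so I lower and release it.

>>> apply_moves([
  [[1, -0.001, 0.002, 0.025, 0, 0, 0], [1, -0.001, 0.002, 0.04, 0, 0, 0], [1, -0.001, 0.002, 0.047, 0, 0, 0], [1, -0.001, 0.002, 0.047, 0, 0, 0], [0.5, -0.001, 0.002, 0.047, 0, 0, 0], [0.5, -0.001, 0.002, 0.047, 0, 0, 0], [0.5, -0.001, 0.002, 0.047, 0, 0, 0], [0.5, -0.001, 0.002, 0.047, 0, 0, 0], [0.5, -0.001, 0.002, 0, 0, 0, 0], [0.5, -0.001, 0.002, -0.08, 0, 0, 0], [0.5, -0.001, 0.002, -0.18, 0, 0, 0], [0.5, -0.001, 0.002, -0.18, 0, 0, 0]],
])

```text
clock: 13.83
tcp_pos: [0.6339, 0.1687, 0.1729]
orientation: [[0.709, 0.705, 0.002], [0.705, -0.709, 0.001], [0.002, 0.001, -1.0]]
ft_force: [0.9, -0.6, 0.3]
grip_width: 0.251
grasp_force: 0.0
```

Run:
```python
from h import *
look("scene"); look("side"); ringcheck("side")
p=capture("scene"); C=cloud(p)
m=(C[...,2]>.018)&(C[...,2]<.04)&(abs(C[...,0]-.597)<.155)&(abs(C[...,1]-.2)<.145)&(p["z_map"]>0); print(m.sum(),circ(C[m][:,:2]),np.percentile(C[m][:,2],[5,50,95]))
c=np.array([.6682,-.0598,.0977]); G=RM(S,-N)
plan(([.55,.08,.25],G),(c-.058*S+.10*N,G))
```

```text
scene ball 5 [-0.0631 -0.1524  0.1447]
scene cup ys [0.0753 0.0864] 0.0519 0.0629 0.0213 [ 0.7302 -0.1543  0.2108] 273
side ball 10 [-0.0324 -0.2081  0.1498]
side ball 15 [-0.0381 -0.151   0.1583]
side ball 10 [-0.0624 -0.1521  0.1438]
side ball 18 [-0.1476 -0.2077  0.153 ]
side cup ys [0.0769 0.0865] 0.0498 0.062 0.0223 [ 0.7316 -0.1535  0.2109] 127
side 0.49 ctr [ 0.3975 -0.1554] r 0.0238 z [0.0827 0.0973 0.1074] 251
259 (array([0.67639272, 0.12917582]), np.float64(0.060641570088799085)) [0.02284981 0.02945045 0.03898201]
now [0.6343 0.1689 0.1714] q [0.17 0.33 1.15 0.   1.66 0.96] F [ 0.1 -0.1 -0.9] w 0.251 gf 0.0 t 14.1
[-0.1629, 0.0049, -0.1054, -0.4973, -0.055, 0.1273] rows 6.5
[-0.1519, 0.1023, 0.0583, -0.4973, -0.055, 0.1273] rows 3.4
```

>>> apply_moves([
  [[0.25, -0.16, 0.005, -0.105, -0.497, -0.055, 0.127], [0.25, -0.16, 0.005, -0.105, -0.497, -0.055, 0.127], [0.25, -0.16, 0.005, -0.105, -0.497, -0.055, 0.127], [0.25, -0.16, 0.005, -0.105, -0.497, -0.055, 0.127], [0.25, -0.16, 0.005, -0.105, -0.497, -0.055, 0.127], [0.25, -0.16, 0.005, -0.105, -0.497, -0.055, 0.127], [0.25, -0.16, 0.005, -0.105, -0.497, -0.055, 0.127], [0.25, -0.152, 0.102, 0.058, -0.497, -0.055, 0.127], [0.25, -0.152, 0.102, 0.058, -0.497, -0.055, 0.127], [0.25, -0.152, 0.102, 0.058, -0.497, -0.055, 0.127], [0.25, -0.152, 0.102, 0.058, -0.497, -0.055, 0.127], [0.25, -0.152, 0.102, 0.058, -0.497, -0.055, 0.127]],
])

```text
clock: 15.08
tcp_pos: [0.6037, 0.0317, 0.1186]
orientation: [[0.842, 0.392, 0.37], [0.539, -0.593, -0.599], [-0.016, 0.704, -0.711]]
ft_force: [0.2, 0.1, -0.2]
grip_width: 0.376
grasp_force: 0.0
```

```bash
cat >> h.py <<'E'
def wcloud():
    o=ctrl.get_obs(); p=capture("wrist"); f=f_of(p); v,u=np.mgrid[0:400,0:640]; x,y=u-p["cx"],v-p["cy"]; r=np.hypot(x,y)+1e-9; t=np.tan(r/f)
    z=p["z_map"]; P=np.stack([z*t*x/r,z*t*y/r,z],-1); M=p["tool_from_camera"]; P=P@M[:3,:3].T+M[:3,3]
    return p,P@np.array(o["orientation"]).T+o["tcp_pos"]
def wcups():
    p,C=wcloud(); a=W(-.0323,0,.1497); H=(C-a)@N; ok=p["z_map"]>0
    b=ok&(abs(H)<.008)&(abs((C-a)@YD)<.12)&(abs((C-a)@S)<.16); print("board bias",np.median(H[b]).round(4),b.sum())
    for c in cups(p,C,N,a): print("w cup ys",c[0].round(4),*[round(float(v),4) for v in c[1:4]],c[4].round(4),c[5][4])
    return p
E
python3 - <<'E'
from h import *
c=np.array([.6682,-.0598,.0977]); G=RM(S,-N)
p=wcups(); look("scene"); look("side")
plan((c-.058*S+.03*N,G),(c-.058*S+.005*N,G))
E
```

```text
board bias -0.0008 29609
w cup ys [ 0.1144 -0.0757] 0.036 0.0947 0.0241 [ 0.7012 -0.0368  0.0962] 984
w cup ys [ 0.0751 -0.0764] 0.0433 0.0626 0.0211 [ 0.6678 -0.0576  0.0957] 3043
w cup ys [0.0743 0.0828] 0.0433 0.0635 0.0211 [ 0.728  -0.1527  0.2083] 2678
w cup ys [ 0.068  -0.2186] 0.0191 0.0593 0.0281 [ 0.6075  0.0232 -0.0049] 347
w cup ys [ 0.0619 -0.0663] 0.0383 0.0514 0.0209 [ 0.6606 -0.0708  0.1028] 943
w cup ys [-0.0338  0.0626] 0.0112 0.0329 0.0225 [ 0.6293 -0.1992  0.194 ] 494
w cup ys [-0.1081  0.0678] 0.0165 0.0306 0.0227 [ 0.5688 -0.2424  0.1977] 230
scene ball 27 [-0.0317 -0.2076  0.152 ]
scene ball 34 [-0.0474 -0.1515  0.1517]
scene ball 26 [-0.147  -0.2068  0.1527]
scene cup ys [-0.0722  0.0844] 0.0451 0.0653 0.0238 [ 0.6054 -0.2329  0.2094] 495
scene cup ys [0.0744 0.0862] 0.0461 0.0633 0.0217 [ 0.7294 -0.1547  0.2107] 485
scene cup ys [-0.0853 -0.0927] 0.0626 0.1338 0.0223 [ 0.5267 -0.1346  0.0842] 187
scene cup ys [ 0.0656 -0.0687] 0.0437 0.0561 0.0217 [ 0.6628 -0.0673  0.1011] 121
scene cup ys [ 0.0749 -0.0736] 0.0462 0.0631 0.0217 [ 0.6688 -0.0594  0.0977] 294
side ball 17 [-0.0326 -0.2076  0.152 ]
side ball 21 [-0.0497 -0.1519  0.1482]
side ball 9 [-0.1501 -0.2072  0.1495]
side cup ys [-0.0723  0.0844] 0.0454 0.0665 0.0235 [ 0.6052 -0.2329  0.2094] 268
side cup ys [0.0745 0.0859] 0.0436 0.0637 0.0229 [ 0.7293 -0.1545  0.2105] 283
side cup ys [ 0.0776 -0.0729] 0.0456 0.0616 0.0217 [ 0.6713 -0.0583  0.0981] 135
now [0.6074 0.0346 0.1277] q [ 0.37  0.16  1.66 -0.82  1.25  1.61] F [-0.6  0.5  0.2] w 0.375 gf 0.0 t 15.2
[0.0002, 0.0003, 0.0941, -0.0003, 0.0001, 0.0009] rows 1.7
[0.0002, 0.0003, 0.1274, -0.0003, 0.0001, 0.0009] rows 0.6
```

Cups have not moved. Grasp the lower left one.

>>> apply_moves([
  [[0.25, 0, 0, 0.05, 0, 0, 0], [0.25, 0, 0, 0.094, 0, 0, 0], [0.25, 0, 0, 0.115, 0, 0, 0], [0.25, 0, 0, 0.127, 0, 0, 0], [0.25, 0, 0, 0.127, 0, 0, 0], [1, 0, 0, 0.127, 0, 0, 0], [1, 0, 0, 0.127, 0, 0, 0], [1, 0, 0, 0.127, 0, 0, 0], [1, 0, 0, 0.127, 0, 0, 0], [1, 0, 0, 0.127, 0, 0, 0], [1, 0, 0, 0.127, 0, 0, 0], [1, 0, 0, 0.127, 0, 0, 0]],
], grip_force=55)

```text
clock: 16.23
tcp_pos: [0.6445, -0.0208, 0.0616]
orientation: [[0.84, 0.382, 0.384], [0.542, -0.595, -0.593], [0.002, 0.707, -0.707]]
ft_force: [-2.7, 5.7, 6.0]
grip_width: 0.105
grasp_force: 55.0
```

>>> apply_moves([
  [[1, 0, 0.014, -0.0015, 0, 0, 0], [1, 0, 0.028, -0.003, 0, 0, 0], [1, 0, 0.028, -0.003, 0, 0, 0], [1, 0, 0.028, -0.003, 0, 0, 0], [1, 0, 0.028, -0.04, 0, 0, 0], [1, 0, 0.028, -0.08, 0, 0, 0], [1, 0, 0.028, -0.133, 0, 0, 0], [1, 0, 0.028, -0.133, 0, 0, 0], [1, 0, 0.028, -0.133, 0, 0, 0]],
])

```text
clock: 16.98
tcp_pos: [0.6139, 0.0266, 0.1463]
orientation: [[0.84, 0.383, 0.384], [0.543, -0.596, -0.592], [0.002, 0.706, -0.708]]
ft_force: [-0.7, -0.2, -7.4]
grip_width: 0.106
grasp_force: 55.0
```

Run:
```python
from h import *
goplace(.078,.073,45,.058)
```

```text
ik [array([ 0.27,  0.37,  1.04,  0.  ,  1.73, -0.52]), np.float64(0.0)]
ik [array([ 0.27,  0.46,  1.3 ,  0.  ,  1.38, -0.52]), np.float64(0.0)]
now [0.6139 0.0266 0.1463] q [ 0.35  0.14  1.64 -0.81  1.26  1.56] F [-0.7 -0.2 -7.4] w 0.106 gf 55.0 t 17.0
[0.0002, 0.0753, -0.0756, 0.0, 0.0, 0.0] rows 1.9
[0.1711, -0.1401, -0.1648, 0.3582, 0.4409, -1.0701] rows 15.2
[0.1707, -0.253, -0.0514, 0.3582, 0.4409, -1.0701] rows 2.9
[0.1707, -0.2807, -0.0236, 0.3582, 0.4409, -1.0701] rows 0.7
```

Run:
```python
from h import *
q,R=place(.078,.073,45,.058); p=np.array(ctrl.get_obs()["tcp_pos"])
plan((p+[-.03,.06,.08],None),(q+[-.04,-.04,.17],DOWN(-5)))
```

```text
now [0.6139 0.0266 0.1463] q [ 0.35  0.14  1.64 -0.81  1.26  1.56] F [-0.7 -0.2 -7.4] w 0.106 gf 55.0 t 17.0
[0.0101, 0.0123, -0.1383, 0.0, 0.0, 0.0] rows 2.5
[0.0974, -0.1193, -0.1632, 0.4638, 0.2253, -0.5491] rows 9.5
```

>>> apply_moves([
  [[1, 0.01, 0.012, -0.07, 0, 0, 0], [1, 0.01, 0.012, -0.138, 0, 0, 0], [1, 0.097, -0.119, -0.163, 0.464, 0.225, -0.549], [1, 0.097, -0.119, -0.163, 0.464, 0.225, -0.549], [1, 0.097, -0.119, -0.163, 0.464, 0.225, -0.549], [1, 0.097, -0.119, -0.163, 0.464, 0.225, -0.549], [1, 0.097, -0.119, -0.163, 0.464, 0.225, -0.549], [1, 0.097, -0.119, -0.163, 0.464, 0.225, -0.549], [1, 0.097, -0.119, -0.163, 0.464, 0.225, -0.549], [1, 0.097, -0.119, -0.163, 0.464, 0.225, -0.549], [1, 0.097, -0.119, -0.163, 0.464, 0.225, -0.549], [1, 0.097, -0.119, -0.163, 0.464, 0.225, -0.549]],
])

```text
clock: 17.98
tcp_pos: [0.5942, 0.1861, 0.1657]
orientation: [[0.09, 0.996, -0.01], [0.996, -0.09, -0.005], [-0.006, -0.01, -1.0]]
ft_force: [0.5, -0.8, -7.2]
grip_width: 0.105
grasp_force: 55.0
```

Run:
```python
from h import *
q,R=place(.078,.073,45,.058)
plan((q+[0,0,.16],R),(q+[0,0,.06],R))
```

```text
now [0.5942 0.1861 0.1657] q [ 0.21  0.27  1.24 -0.    1.64  0.3 ] F [ 0.5 -0.8 -7.2] w 0.105 gf 55.0 t 18.0
[0.0658, 0.0474, 0.0068, -0.0073, 0.0007, -0.5575] rows 7.0
[0.0665, 0.0487, 0.1402, -0.0073, 0.0007, -0.5575] rows 2.4
```

>>> apply_moves([
  [[1, 0.066, 0.047, 0, -0.003, 0, -0.557], [1, 0.066, 0.047, 0, -0.003, 0, -0.557], [1, 0.066, 0.047, 0, -0.003, 0, -0.557], [1, 0.066, 0.047, 0, -0.003, 0, -0.557], [1, 0.066, 0.047, 0, -0.003, 0, -0.557], [1, 0.066, 0.047, 0, -0.003, 0, -0.557], [1, 0.066, 0.047, 0, -0.003, 0, -0.557], [1, 0.066, 0.047, 0, -0.003, 0, -0.557], [1, 0.066, 0.047, 0.07, -0.003, 0, -0.557], [1, 0.066, 0.047, 0.13, -0.003, 0, -0.557], [1, 0.066, 0.047, 0.13, -0.003, 0, -0.557], [1, 0.066, 0.047, 0.13, -0.003, 0, -0.557]],
])

```text
clock: 18.98
tcp_pos: [0.6277, 0.2324, 0.0609]
orientation: [[-0.704, 0.71, -0.016], [0.71, 0.704, -0.009], [0.005, -0.017, -1.0]]
ft_force: [-1.5, -0.0, -8.4]
grip_width: 0.103
grasp_force: 55.0
```

```bash
cat >> h.py <<'E'
def wring(zlo,zhi,save=None):
    # ring near tool in the wrist picture, by height band in world
    p,C=wcloud(); m=(p["z_map"]>0)&(C[...,2]>zlo)&(C[...,2]<zhi)&(abs(C[...,0]-.597)<.16)&(abs(C[...,1]-.2)<.15)
    k,l,st,_=cv2.connectedComponentsWithStats(m.astype(np.uint8))
    for i in range(1,k):
        if st[i,4]>200: q=C[l==i]; c,r=circ(q[:,:2]); print("wring",st[i],c.round(4),round(r,4),np.percentile(q[:,2],[5,50,95]).round(4))
    if save: cv2.imwrite(save,p["frame"])
E
python3 - <<'E'
from h import *
q,R=place(.078,.073,45,.058)
plan((q+[0,0,.0105],R)); wring(.015,.032); wring(.06,.1,"pics/w4.png")
E
```

```text
now [0.6277 0.2324 0.0609] q [ 0.27  0.43  1.24 -0.    1.49 -0.51] F [-1.5 -0.  -8.4] w 0.103 gf 55.0 t 19.0
[-0.0066, 0.0067, 0.0671, -0.0111, -0.0032, -0.0026] rows 1.2
wring [239 268  42   9 255] [0.6396 0.1561] 0.0202 [0.0166 0.0261 0.0295]
wring [ 285  141  216  162 8787] [0.669  0.2732] 0.0581 [0.0638 0.0764 0.0902]
```

View pics/w4.png

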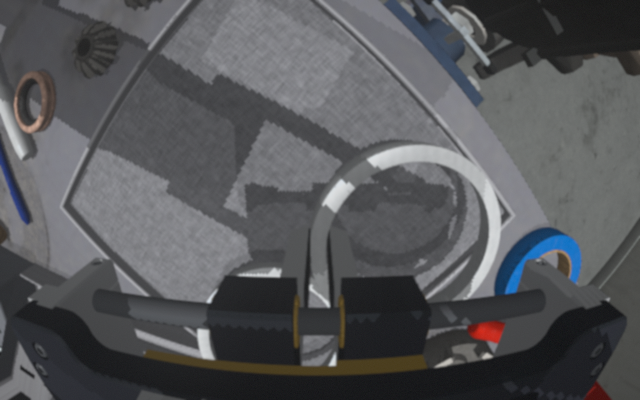

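>>> apply_moves([
  [[1, -0.004, 0.004, 0.03, -0.005, -0.002, 0], [1, -0.005, 0.005, 0.05, -0.008, -0.003, 0], [1, -0.005, 0.005, 0.067, -0.008, -0.003, 0], [1, -0.005, 0.005, 0.067, -0.008, -0.003, 0], [1, -0.005, 0.005, 0.067, -0.008, -0.003, 0], [1, -0.005, 0.005, 0.067, -0.008, -0.003, 0]],
])

```text
clock: 19.58
tcp_pos: [0.6404, 0.2361, 0.0236]
orientation: [[-0.707, 0.707, 0.018], [0.707, 0.707, 0.005], [-0.009, 0.017, -1.0]]
ft_force: [0.2, -0.0, -6.2]
grip_width: 0.103
grasp_force: 55.0
```

>>> apply_moves([
  [[0.5, 0, 0, 0, 0, 0, 0], [0.5, 0, 0, 0, 0, 0, 0], [0.5, 0, 0, 0, 0, 0, 0], [0.5, 0, 0, 0, 0, 0, 0], [0.5, 0, 0, -0.05, 0, 0, 0], [0.5, 0, 0, -0.1, 0, 0, 0], [0.5, 0, 0, -0.18, 0, 0, 0], [0.5, 0, 0, -0.22, 0, 0, 0], [0.5, 0, 0, -0.22, 0, 0, 0]],
])

```text
clock: 20.33
tcp_pos: [0.6404, 0.2362, 0.1987]
orientation: [[-0.707, 0.706, 0.033], [0.707, 0.707, 0.01], [-0.016, 0.03, -0.999]]
ft_force: [0.6, 0.6, 1.9]
grip_width: 0.247
grasp_force: 0.0
```

Run:
```python
from h import *
wring(.015,.04); look("side")
p=np.array(ctrl.get_obs()["tcp_pos"]); c=np.array([.6054,-.2329,.2094]); G=RM(S,-N)
plan(([.56,.1,.30],DOWN(-20)),)
```

```text
wring [ 309  124  105  104 2506] [0.6801 0.2751] 0.0586 [0.0207 0.0232 0.0244]
wring [ 235  207   94   90 1136] [0.6753 0.1299] 0.0602 [0.0237 0.029  0.0384]
side ball 19 [-0.1483 -0.2072  0.1527]
now [0.6388 0.2358 0.1926] q [ 0.27  0.36  1.06  0.    1.69 -0.52] F [ 0.9 -0.6 -0.4] w 0.249 gf 0.0 t 20.4
[-0.0555, -0.1989, -0.1473, 0.0178, -0.0013, 0.7223] rows 9.1
```

>>> apply_moves([
  [[0.25, -0.056, -0.2, -0.147, 0.018, 0, 0.722], [0.25, -0.056, -0.2, -0.147, 0.018, 0, 0.722], [0.25, -0.056, -0.2, -0.147, 0.018, 0, 0.722], [0.25, -0.056, -0.2, -0.147, 0.018, 0, 0.722], [0.25, -0.056, -0.2, -0.147, 0.018, 0, 0.722], [0.25, -0.056, -0.2, -0.147, 0.018, 0, 0.722], [0.25, -0.056, -0.2, -0.147, 0.018, 0, 0.722], [0.25, -0.056, -0.2, -0.147, 0.018, 0, 0.722], [0.25, -0.056, -0.2, -0.147, 0.018, 0, 0.722], [0.25, -0.056, -0.2, -0.147, 0.018, 0, 0.722], [0.25, -0.056, -0.2, -0.147, 0.018, 0, 0.722], [0.25, -0.056, -0.2, -0.147, 0.018, 0, 0.722]],
])

```text
clock: 21.43
tcp_pos: [0.5583, 0.0988, 0.2935]
orientation: [[0.339, 0.941, -0.013], [0.941, -0.339, -0.001], [-0.006, -0.012, -1.0]]
ft_force: [-0.2, 0.4, 0.6]
grip_width: 0.376
grasp_force: 0.0
```

Run:
```python
from h import *
c=np.array([.6054,-.2329,.2094]); G=RM(S,-N)
plan((c-.06*S+.1*N,G))
p=ringcheck("side"); C=cloud(p); cv2.imwrite("pics/side5.png",cv2.resize(p["frame"][90:330,200:420],None,fx=2.4,fy=2.4))
```

```text
now [0.5583 0.0988 0.2935] q [ 0.08  0.14  1.14 -0.    1.87  0.42] F [-0.2  0.4  0.6] w 0.376 gf 0.0 t 21.4
[-0.3026, 0.0902, 0.0751, -0.488, -0.1577, 0.397] rows 8.2
side 0.73 ctr [0.6817 0.2775] r 0.058 z [0.0121 0.0239 0.0281] 162
```

View pics/side5.png

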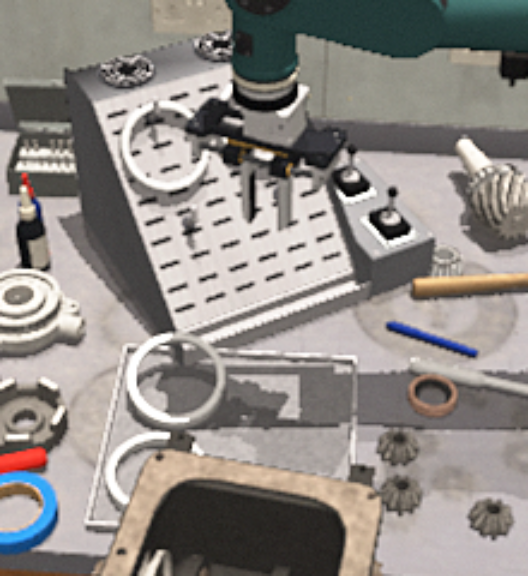

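Run:
```python
from h import *
def an(C,ok,nm):
    for cx,cy in((.676,.129),(.68,.275)):
        rr=np.hypot(C[...,0]-cx,C[...,1]-cy)
        m=ok&(C[...,2]>.012)&(C[...,2]<.05)&(rr>.048)&(rr<.068); q=C[m]
        if len(q)<30: print(nm,cx,"few"); continue
        A=np.c_[q[:,:2]-[cx,cy],np.ones(len(q))]; w=np.ones(len(q),bool)
        for _ in range(6):
            s=np.linalg.lstsq(A[w],q[w,2],rcond=None)[0]; e=q[:,2]-A@s; w=(e>-.004)&(e<.005)
        print(nm,(cx,cy),len(q),w.sum(),"slope",s[:2].round(3),"z",s[2].round(4),"ctr",circ(q[w][:,:2])[0].round(4))
for nm in("scene","side"):
    p=capture(nm); an(cloud(p),p["z_map"]>0,nm)
p,C=wcloud(); an(C,p["z_map"]>0,"w"); cv2.imwrite("pics/w6.png",p["frame"])
q=C[(p["z_map"]>0)&(abs(C[...,0]-.55)<.05)&(abs(C[...,1]-.2)<.08)]; print("floor",np.median(q[:,2]) if len(q) else None)
```

```text
scene (0.676, 0.129) 365 306 slope [ 0.078 -0.321] z 0.0467 ctr [0.6761 0.1295]
scene (0.68, 0.275) 644 591 slope [-0.003 -0.003] z 0.0248 ctr [0.6811 0.2752]
side (0.676, 0.129) 332 126 slope [ 0.047 -0.094] z 0.0352 ctr [0.6769 0.1297]
side (0.68, 0.275) 196 136 slope [0.009 0.015] z 0.0257 ctr [0.6796 0.277 ]
w (0.676, 0.129) 1252 1075 slope [ 0.081 -0.343] z 0.0458 ctr [0.6758 0.1295]
w (0.68, 0.275) 1260 1195 slope [0.001 0.001] z 0.0231 ctr [0.6804 0.2743]
floor 0.4123202921474909
```

View pics/w6.png

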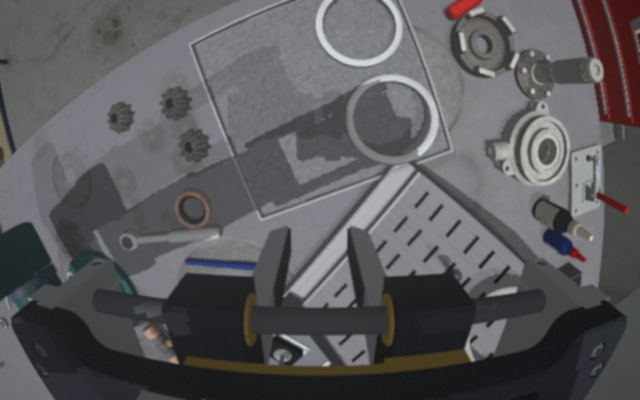

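The cup at px (392,120) is tilted and leans on the dryer's front corner, which sits at the tray's edge near (400,168). I measure that corner and find a free layout.

Run:
```python
from h import *
for nm in("scene","side"):
    p=load(nm+"0.npz"); C=cloud(p); ok=p["z_map"]>0
    D=C-O; lx,ly=D@HX,D@YD
    m=ok&(C[...,2]>.02)&(C[...,2]<.12)&(abs(ly)<.17)&(C[...,1]>.02)&(lx<-.1)&(lx>-.22)
    q=C[m]; print(nm,m.sum())
    for x0 in np.arange(.52,.80,.02):
        s=q[abs(q[:,0]-x0)<.01]
        if len(s): j=np.argmax(s[:,1]); print(round(x0,2),s[j].round(3),end="; ")
    print()
    # rim lines at z>.009, all four sides
    m=ok&(C[...,2]>.0105)&(C[...,2]<.018)
    for nmx,sel in(("x0",(abs(C[...,0]-.435)<.012)&(abs(C[...,1]-.2)<.1)),("x1",(abs(C[...,0]-.757)<.012)&(abs(C[...,1]-.2)<.1)),("y0",(abs(C[...,1]-.05)<.012)&(abs(C[...,0]-.53)<.08)),("y1",(abs(C[...,1]-.35)<.012)&(abs(C[...,0]-.597)<.13))):
        s=C[m&sel]; print(nmx,len(s),np.median(s,0).round(4) if len(s) else "")
```

```text
scene 291
0.6 [0.591 0.051 0.022]; 0.62 [0.63  0.046 0.035]; 0.64 [0.649 0.057 0.02 ]; 0.66 [0.668 0.07  0.021]; 0.68 [0.676 0.073 0.024]; 0.7 [0.69  0.054 0.056]; 0.72 [0.711 0.024 0.071]; 
x0 129 [0.4348 0.2052 0.0154]
x1 127 [0.758  0.2089 0.0156]
y0 96 [0.5336 0.0481 0.0149]
y1 179 [0.5791 0.3518 0.0154]
side 254
0.58 [0.585 0.02  0.031]; 0.6 [0.605 0.054 0.02 ]; 0.62 [0.625 0.053 0.022]; 0.64 [0.647 0.063 0.04 ]; 0.66 [0.669 0.075 0.041]; 0.68 [0.673 0.075 0.021]; 0.7 [0.703 0.053 0.02 ]; 0.72 [0.711 0.023 0.028]; 
x0 38 [0.4349 0.1672 0.0146]
x1 52 [0.7577 0.2138 0.0154]
y0 78 [0.5245 0.0482 0.0145]
y1 6 [0.7208 0.3529 0.0151]
```

```bash
cat >> h.py <<'E'
TC=np.array([.5964,.200,0])
def tilted(c,sl,az,r,h=.024,up=.005):
    n=np.array([-sl[0],-sl[1],1]); n/=np.linalg.norm(n); t=np.radians(az); d=np.array([np.cos(t),np.sin(t),0]); d-=n*(d@n); d/=np.linalg.norm(d)
    return c-r*d-(h-up)*n, n, RM(d,-n)
E
python3 - <<'E'
from h import *
X=fit(); q0=ctrl.get_obs()["joint_pos"]; c=np.array([.676,.1297,.0463])
for az in(-45,-30,-15,0):
    g,n,R=tilted(c,(.08,-.335),az,.06)
    print(az,g.round(3),[[v.round(2) for v in IK(g+k*n,R,X,q0)] for k in(0,.08)])
g,n,R=tilted(c,(.08,-.335),-30,.06)
plan((g+.09*n,R),)
E
```

```text
-45 [0.635 0.162 0.012] [[array([ 0.34,  0.46,  1.34, -0.34,  1.39,  1.17]), np.float64(0.0)], [array([ 0.38,  0.41,  1.25, -0.33,  1.53,  1.16]), np.float64(0.0)]]
-30 [0.625 0.15  0.015] [[array([ 0.32,  0.43,  1.37, -0.34,  1.38,  0.89]), np.float64(0.0)], [array([ 0.36,  0.38,  1.28, -0.33,  1.52,  0.88]), np.float64(0.0)]]
-15 [0.619 0.136 0.019] [[array([ 0.31,  0.41,  1.4 , -0.34,  1.37,  0.62]), np.float64(0.0)], [array([ 0.35,  0.36,  1.31, -0.33,  1.52,  0.61]), np.float64(0.0)]]
0 [0.618 0.122 0.024] [[array([ 0.29,  0.39,  1.42, -0.34,  1.37,  0.35]), np.float64(0.0)], [array([ 0.33,  0.34,  1.32, -0.33,  1.52,  0.34]), np.float64(0.0)]]
now [0.5586 0.0989 0.2948] q [ 0.08  0.14  1.14 -0.    1.88  0.42] F [-0.2 -0.1  0.3] w 0.381 gf 0.0 t 21.7
[0.1284, 0.0413, 0.2582, -0.1351, -0.1639, 0.0945] rows 5.2
```

>>> apply_moves([
  [[0.25, 0.128, 0.041, 0.258, -0.135, -0.164, 0.095], [0.25, 0.128, 0.041, 0.258, -0.135, -0.164, 0.095], [0.25, 0.128, 0.041, 0.258, -0.135, -0.164, 0.095], [0.25, 0.128, 0.041, 0.258, -0.135, -0.164, 0.095], [0.25, 0.128, 0.041, 0.258, -0.135, -0.164, 0.095], [0.25, 0.128, 0.041, 0.258, -0.135, -0.164, 0.095], [0.25, 0.128, 0.041, 0.258, -0.135, -0.164, 0.095], [0.25, 0.128, 0.041, 0.258, -0.135, -0.164, 0.095], [0.25, 0.128, 0.041, 0.258, -0.135, -0.164, 0.095]],
])

```text
clock: 22.43
tcp_pos: [0.6198, 0.1777, 0.1045]
orientation: [[0.489, 0.869, 0.08], [0.839, -0.443, -0.316], [-0.239, 0.221, -0.945]]
ft_force: [0.4, 0.2, 0.8]
grip_width: 0.373
grasp_force: 0.0
```

Run:
```python
from h import *
c=np.array([.676,.1297,.0463])
g,n,R=tilted(c,(.08,-.335),-30,.06)
plan((g+.03*n,R),(g,R))
p,C=wcloud(); cx,cy=.676,.1297; rr=np.hypot(C[...,0]-cx,C[...,1]-cy); q=C[(p["z_map"]>0)&(C[...,2]>.012)&(C[...,2]<.08)&(rr>.045)&(rr<.069)]
A=np.c_[q[:,:2]-[cx,cy],np.ones(len(q))]; w=np.ones(len(q),bool)
for _ in range(6): s=np.linalg.lstsq(A[w],q[w,2],rcond=None)[0]; e=q[:,2]-A@s; w=abs(e)<.004
print(s,w.sum(),circ(q[w][:,:2]))
```

```text
now [0.6198 0.1777 0.1045] q [ 0.37  0.37  1.26 -0.33  1.55  0.88] F [0.4 0.2 0.8] w 0.373 gf 0.0 t 22.4
[0.0012, -0.0036, 0.0846, 0.0021, -0.0018, -0.0028] rows 1.5
[0.0011, -0.0038, 0.1246, 0.0021, -0.0018, -0.0028] rows 0.7
[ 0.08078833 -0.34368442  0.0456719 ] 4395 (array([0.67530294, 0.1327323 ]), np.float64(0.058510364018063525))
```

>>> apply_moves([
  [[0.25, 0.001, -0.004, 0.045, 0.002, -0.002, -0.003], [0.25, 0.001, -0.004, 0.085, 0.002, -0.002, -0.003], [0.25, 0.001, -0.004, 0.11, 0.002, -0.002, -0.003], [0.25, 0.001, -0.004, 0.123, 0.002, -0.002, -0.003], [0.25, 0.001, -0.004, 0.123, 0.002, -0.002, -0.003], [0.7, 0.001, -0.004, 0.123, 0.002, -0.002, -0.003], [1, 0.001, -0.004, 0.123, 0.002, -0.002, -0.003], [1, 0.001, -0.004, 0.123, 0.002, -0.002, -0.003], [1, 0.001, -0.004, 0.123, 0.002, -0.002, -0.003], [1, 0.001, -0.004, 0.123, 0.002, -0.002, -0.003], [1, 0.001, -0.004, 0.123, 0.002, -0.002, -0.003], [1, 0.001, -0.004, 0.123, 0.002, -0.002, -0.003]],
], grip_force=55)

```text
clock: 23.48
tcp_pos: [0.6237, 0.1521, 0.014]
orientation: [[0.482, 0.873, 0.074], [0.841, -0.438, -0.317], [-0.244, 0.215, -0.946]]
ft_force: [-1.2, 3.2, 4.2]
grip_width: 0.121
grasp_force: 53.2
```

Run:
```python
from h import *
p=np.array(ctrl.get_obs()["tcp_pos"]); R0=np.array(ctrl.get_obs()["orientation"]); n=-R0[:,2]
q,R=place(.515-.5964,.128-.2,-95,.060)
plan((p+.02*n+[-.02,.0,.03],None),(p+[-.05,.01,.13],None),(q+[0,0,.15],R))
```

```text
now [0.6237 0.1521 0.014 ] q [ 0.33  0.43  1.37 -0.34  1.38  0.89] F [-1.2  3.2  4.2] w 0.121 gf 53.2 t 23.5
[-0.0226, -0.0147, -0.0665, 0.0, 0.0, 0.0] rows 1.3
[-0.0633, -0.0268, -0.173, 0.0, 0.0, 0.0] rows 2.1
[-0.0708, -0.1023, -0.1967, 0.2153, 0.059, 0.7348] rows 9.7
```

>>> apply_moves([
  [[1, -0.012, -0.008, -0.035, 0, 0, 0], [1, -0.023, -0.015, -0.067, 0, 0, 0], [1, -0.063, -0.027, -0.12, 0, 0, 0], [1, -0.063, -0.027, -0.173, 0, 0, 0], [1, -0.071, -0.102, -0.197, 0.215, 0.059, 0.735], [1, -0.071, -0.102, -0.197, 0.215, 0.059, 0.735], [1, -0.071, -0.102, -0.197, 0.215, 0.059, 0.735], [1, -0.071, -0.102, -0.197, 0.215, 0.059, 0.735], [1, -0.071, -0.102, -0.197, 0.215, 0.059, 0.735], [1, -0.071, -0.102, -0.197, 0.215, 0.059, 0.735], [1, -0.071, -0.102, -0.197, 0.215, 0.059, 0.735], [1, -0.071, -0.102, -0.197, 0.215, 0.059, 0.735]],
])

```text
clock: 24.48
tcp_pos: [0.5186, 0.1864, 0.1464]
orientation: [[0.994, 0.103, -0.023], [0.101, -0.993, -0.059], [-0.028, 0.056, -0.998]]
ft_force: [0.2, -0.6, -5.7]
grip_width: 0.117
grasp_force: 55.2
```

>>> apply_moves([
  [[1, 0, 0, 0, 0, 0, 0], [1, 0, 0, 0, 0, 0, 0], [1, 0, 0, 0, 0, 0, 0]],
])

```text
clock: 24.73
tcp_pos: [0.5192, 0.1867, 0.1477]
orientation: [[0.994, 0.112, -0.02], [0.11, -0.992, -0.06], [-0.027, 0.058, -0.998]]
ft_force: [-0.0, -0.1, -5.2]
grip_width: 0.119
grasp_force: 55.2
```

Run:
```python
from h import *
q,R=place(.515-.5964,.128-.2,-95,.060)
plan((q+[0,0,.06],R)); wring(.09,.2)
```

```text
now [0.5192 0.1867 0.1477] q [ 0.28  0.14  1.43 -0.05  1.61  1.73] F [-0.  -0.1 -5.2] w 0.119 gf 55.2 t 24.7
[0.0046, -0.008, 0.1166, 0.0384, 0.0132, 0.1264] rows 2.1
wring [  280   138   231   169 11067] [0.5245 0.1297] 0.0606 [0.1499 0.1655 0.1904]
```

>>> apply_moves([
  [[1, 0.005, -0.008, 0.05, 0.038, 0.013, 0.126], [1, 0.005, -0.008, 0.1, 0.038, 0.013, 0.126], [1, 0.005, -0.008, 0.117, 0.038, 0.013, 0.126], [1, 0.005, -0.008, 0.117, 0.038, 0.013, 0.126], [1, 0.005, -0.008, 0.117, 0.038, 0.013, 0.126], [1, 0.005, -0.008, 0.117, 0.038, 0.013, 0.126], [1, 0.005, -0.008, 0.117, 0.038, 0.013, 0.126]],
])

```text
clock: 25.37
tcp_pos: [0.5235, 0.1888, 0.0639]
orientation: [[0.996, -0.088, 0.008], [-0.088, -0.996, 0.001], [0.007, -0.002, -1.0]]
ft_force: [-0.4, 0.0, -6.3]
grip_width: 0.118
grasp_force: 55.2
```

```bash
cat >> h.py <<'E'
def wplane(cx,cy,zt,r=.06):
    p,C=wcloud(); rr=np.hypot(C[...,0]-cx,C[...,1]-cy); q=C[(p["z_map"]>0)&(abs(C[...,2]-zt)<.02)&(rr>r-.016)&(rr<r+.012)]
    A=np.c_[q[:,:2]-[cx,cy],np.ones(len(q))]; w=np.ones(len(q),bool)
    for _ in range(8): s=np.linalg.lstsq(A[w],q[w,2],rcond=None)[0]; e=q[:,2]-A@s; w=abs(e)<.003
    print("plane",s.round(4),w.sum(),len(q),circ(q[w][:,:2])[0].round(4))
E
python3 - <<'E'
from h import *
q,R=place(.515-.5964,.128-.2,-95,.060)
plan((q+[0,0,.0105],R)); wplane(.515,.128,.08)
E
```

```text
now [0.5235 0.1888 0.0639] q [ 0.24  0.17  1.57 -0.    1.4   1.9 ] F [-0.4  0.  -6.3] w 0.118 gf 55.2 t 25.4
[-0.0048, 0.0019, 0.0711, -0.0013, -0.0047, -0.0003] rows 1.3
plane [-0.0018  0.0223  0.0802] 6891 9521 [0.5168 0.1287]
```

>>> apply_moves([
  [[1, -0.005, 0.002, 0.03, 0, -0.005, 0], [1, -0.005, 0.002, 0.055, 0, -0.005, 0], [1, -0.005, 0.002, 0.065, 0, -0.005, 0], [1, -0.005, 0.002, 0.07, 0, -0.005, 0], [1, -0.005, 0.002, 0.07, 0, -0.005, 0], [1, -0.005, 0.002, 0.07, 0, -0.005, 0], [1, -0.005, 0.002, 0.07, 0, -0.005, 0]],
])

```text
clock: 26.0
tcp_pos: [0.5191, 0.1871, 0.0102]
orientation: [[0.996, -0.089, -0.002], [-0.089, -0.996, 0.002], [-0.002, -0.001, -1.0]]
ft_force: [-0.3, 0.3, -4.3]
grip_width: 0.121
grasp_force: 55.2
```

>>> apply_moves([
  [[0.6, 0, 0, 0, 0, 0, 0], [0.6, 0, 0, 0, 0, 0, 0], [0.6, 0, 0, 0, 0, 0, 0], [0.6, 0, 0, -0.03, 0, 0, 0], [0.6, 0, 0, -0.08, 0, 0, 0], [0.4, 0, 0, -0.13, 0, 0, 0], [0.25, 0, 0, -0.18, 0, 0, 0], [0.25, 0, 0, -0.24, 0, 0, 0], [0.25, 0, 0, -0.3, 0, 0, 0], [0.25, 0, 0, -0.35, 0, 0, 0], [0.25, 0, 0, -0.35, 0, 0, 0], [0.25, 0, 0, -0.35, 0, 0, 0]],
])

```text
clock: 27.0
tcp_pos: [0.5209, 0.1869, 0.2767]
orientation: [[0.996, -0.089, 0.005], [-0.089, -0.996, 0.003], [0.005, -0.004, -1.0]]
ft_force: [0.3, -0.3, -0.8]
grip_width: 0.377
grasp_force: 0.0
```

Run:
```python
from h import *
wplane(.515,.128,.027); wplane(.68,.275,.025,.058)
c=np.array([.6054,-.2329,.2094]); G=RM(S,-N)
plan(([.50,-.04,.32],RM(HX,[0,0,-1])),(c-.06*S+.1*N,G))
look("side")
```

```text
plane [0.0022 0.0001 0.0251] 1830 1946 [0.5116 0.1268]
plane [ 0.0008 -0.0012  0.0232] 1722 1920 [0.6806 0.2746]
now [0.519  0.1864 0.2708] q [0.24 0.09 1.24 0.   1.82 1.9 ] F [ 0.3  0.9 -1.1] w 0.377 gf 0.0 t 27.1
[0.0012, 0.303, -0.0657, -0.0013, 0.0033, -0.4201] rows 5.6
[0.0722, 0.4275, 0.0436, -0.4827, 0.168, -0.3968] rows 6.3
side ball 17 [-0.0334 -0.2068  0.1528]
side ball 18 [-0.1483 -0.2072  0.1536]
side cup ys [-0.0683  0.0843] 0.046 0.0639 0.0235 [ 0.6086 -0.2307  0.2093] 143
side cup ys [0.0745 0.0863] 0.053 0.0638 0.0227 [ 0.7295 -0.1547  0.2107] 255
```

Both cups now lie flat, at (.512,.127) and (.681,.275). Next is the upper right cup.

>>> apply_moves([
  [[0.25, 0, 0.303, -0.066, 0, 0, -0.42], [0.25, 0, 0.303, -0.066, 0, 0, -0.42], [0.25, 0, 0.303, -0.066, 0, 0, -0.42], [0.25, 0, 0.303, -0.066, 0, 0, -0.42], [0.25, 0, 0.303, -0.066, 0, 0, -0.42], [0.25, 0, 0.303, -0.066, 0, 0, -0.42], [0.25, 0.072, 0.427, 0.044, -0.483, 0.168, -0.397], [0.25, 0.072, 0.427, 0.044, -0.483, 0.168, -0.397], [0.25, 0.072, 0.427, 0.044, -0.483, 0.168, -0.397], [0.25, 0.072, 0.427, 0.044, -0.483, 0.168, -0.397], [0.25, 0.072, 0.427, 0.044, -0.483, 0.168, -0.397], [0.25, 0.072, 0.427, 0.044, -0.483, 0.168, -0.397]],
])

```text
clock: 28.15
tcp_pos: [0.543, -0.138, 0.2344]
orientation: [[0.841, 0.398, 0.366], [0.54, -0.615, -0.575], [-0.004, 0.681, -0.732]]
ft_force: [0.4, -0.3, -0.1]
grip_width: 0.371
grasp_force: 0.0
```

>>> apply_moves([
  [[0.25, 0, 0, 0, 0, 0, 0], [0.25, 0, 0, 0, 0, 0, 0], [0.25, 0, 0, 0, 0, 0, 0]],
])

```text
clock: 28.4
tcp_pos: [0.5447, -0.1372, 0.2378]
orientation: [[0.841, 0.398, 0.366], [0.541, -0.618, -0.57], [-0.001, 0.678, -0.735]]
ft_force: [0.2, -0.1, 0.5]
grip_width: 0.375
grasp_force: 0.0
```

Run:
```python
from h import *
c=np.array([.6054,-.2329,.2094]); G=RM(S,-N)
wcups(); look("scene"); look("side")
plan((c-.06*S+.1*N,G),(c-.06*S+.03*N,G),(c-.06*S+.0045*N,G))
```

```text
board bias -0.001 67089
w cup ys [0.073  0.0844] 0.0493 0.0627 0.021 [ 0.7275 -0.1544  0.2094] 2774
w cup ys [0.097  0.1343] 0.0005 0.0161 0.0211 [ 0.7667 -0.1711  0.2447] 370
w cup ys [-0.0717  0.082 ] 0.0449 0.0645 0.0229 [ 0.6048 -0.2312  0.2077] 3267
w cup ys [-0.0875  0.0947] 0.036 0.0501 0.0226 [ 0.5964 -0.2473  0.2167] 997
w cup ys [-0.0852 -0.1453] 0.0635 0.0846 0.0247 [ 0.5067 -0.1032  0.047 ] 549
scene ball 10 [-0.0311 -0.1506  0.159 ]
scene ball 11 [-0.1469 -0.2106  0.1552]
scene cup ys [-0.079   0.0872] 0.0477 0.0607 0.0235 [ 0.6007 -0.2382  0.2113] 148
scene cup ys [-0.0708  0.0841] 0.0454 0.0649 0.0236 [ 0.6064 -0.2319  0.2092] 325
scene cup ys [0.0744 0.0863] 0.046 0.0633 0.0218 [ 0.7294 -0.1548  0.2107] 487
scene cup ys [-0.0226 -0.0996] 0.1723 0.2009 0.0233 [ 0.5767 -0.0966  0.0793] 132
side ball 18 [-0.1477 -0.2076  0.1531]
side cup ys [-0.0712  0.0838] 0.046 0.0656 0.024 [ 0.606 -0.232  0.209] 201
side cup ys [0.0756 0.0859] 0.0515 0.063 0.0224 [ 0.7303 -0.1539  0.2104] 157
now [ 0.5457 -0.1381  0.2401] q [ 0.01 -0.19  1.75 -0.66  1.21  1.14] F [-1.  -0.6  0.3] w 0.373 gf 0.0 t 28.6
[-0.0013, -0.0033, 0.0013, -0.0243, -0.0006, -0.0019] rows 0.3
[-0.0014, 0.0003, 0.0946, -0.0243, -0.0006, -0.0019] rows 1.7
[-0.0014, 0.0016, 0.1286, -0.0243, -0.0006, -0.0019] rows 0.6
```

>>> apply_moves([
  [[0.25, -0.001, -0.003, 0.001, -0.024, 0, -0.002], [0.25, -0.001, 0, 0.05, -0.024, 0, -0.002], [0.25, -0.001, 0, 0.094, -0.024, 0, -0.002], [0.25, -0.001, 0.001, 0.115, -0.024, 0, -0.002], [0.25, -0.001, 0.002, 0.128, -0.024, 0, -0.002], [0.25, -0.001, 0.002, 0.128, -0.024, 0, -0.002], [1, -0.001, 0.002, 0.128, -0.024, 0, -0.002], [1, -0.001, 0.002, 0.128, -0.024, 0, -0.002], [1, -0.001, 0.002, 0.128, -0.024, 0, -0.002], [1, -0.001, 0.002, 0.128, -0.024, 0, -0.002], [1, -0.001, 0.002, 0.128, -0.024, 0, -0.002], [1, -0.001, 0.002, 0.128, -0.024, 0, -0.002]],
], grip_force=55)

```text
clock: 29.55
tcp_pos: [0.5808, -0.194, 0.1711]
orientation: [[0.839, 0.383, 0.385], [0.543, -0.591, -0.596], [-0.001, 0.71, -0.705]]
ft_force: [3.4, -5.1, 0.8]
grip_width: 0.104
grasp_force: 55.0
```

>>> apply_moves([
  [[1, 0, 0.014, -0.0015, 0, 0, 0], [1, 0, 0.028, -0.003, 0, 0, 0], [1, 0, 0.028, -0.003, 0, 0, 0], [1, 0, 0.028, -0.003, 0, 0, 0], [1, 0, 0.028, -0.04, 0, 0, 0], [1, 0, 0.028, -0.08, 0, 0, 0], [1, 0, 0.028, -0.133, 0, 0, 0], [1, 0, 0.028, -0.133, 0, 0, 0], [1, 0, 0.028, -0.133, 0, 0, 0], [1, 0, 0.028, -0.133, 0, 0, 0]],
])

```text
clock: 30.38
tcp_pos: [0.5495, -0.1463, 0.2542]
orientation: [[0.84, 0.385, 0.383], [0.543, -0.594, -0.594], [-0.001, 0.706, -0.708]]
ft_force: [-0.3, 0.5, -0.4]
grip_width: 0.005
grasp_force: 0.0
```

Run:
```python
from h import *
q,R=place(.515-.5964,.277-.2,135,.060); X=fit(); print(IK(q+[0,0,.0105],R,X,[.4,.2,1.4,0,1.5,-2])[0].round(2),q)
plan(([.46,-.02,.27],None),([.46,.10,.26],DOWN(-20)))
```

```text
[ 0.3   0.32  1.49 -0.    1.33 -2.05] [0.55742641 0.23457359 0.        ]
now [ 0.5495 -0.1463  0.2542] q [ 0.01 -0.19  1.74 -0.7   1.2   1.14] F [-0.3  0.5 -0.4] w 0.005 gf 0.0 t 30.4
[-0.0088, -0.131, -0.1605, 0.0, 0.0, 0.0] rows 3.7
[0.0781, -0.2354, -0.2461, 0.4811, 0.1625, -0.3904] rows 8.1
```

The cup slipped out of the grip, so I look for where it is.

Run:
```python
from h import *
wcups(); look("side"); p,_=look("scene"); w=capture("wrist")
cv2.imwrite("pics/m7.png",np.hstack([cv2.resize(p["frame"][60:260,180:400],(440,400)),cv2.resize(w["frame"][:260],(360,400))]))
```

```text
board bias -0.001 65382
w cup ys [0.0729 0.0845] 0.0526 0.0626 0.021 [ 0.7275 -0.1545  0.2094] 2716
w cup ys [0.0967 0.1345] 0.0001 0.0155 0.0211 [ 0.7666 -0.1714  0.2448] 349
w cup ys [-0.0735  0.0825] 0.0539 0.0646 0.0234 [ 0.6035 -0.2324  0.208 ] 2762
w cup ys [-0.0834  0.089 ] 0.0434 0.0564 0.0252 [ 0.5977 -0.2416  0.2126] 1226
w cup ys [-0.0907 -0.0967] 0.0584 0.1091 0.0223 [ 0.5205 -0.1351  0.0813] 1092
side ball 17 [-0.148  -0.2075  0.154 ]
side cup ys [-0.0678  0.0852] 0.0443 0.0625 0.0236 [ 0.6094 -0.2309  0.2099] 127
side cup ys [0.0746 0.0864] 0.0525 0.0635 0.0229 [ 0.7296 -0.1547  0.2108] 269
scene ball 8 [-0.1481 -0.2114  0.1543]
scene cup ys [-0.0796  0.0867] 0.0488 0.061 0.0237 [ 0.6    -0.2382  0.211 ] 160
scene cup ys [-0.0726  0.084 ] 0.0456 0.0646 0.0234 [ 0.6049 -0.2328  0.2091] 313
scene cup ys [0.0744 0.0862] 0.0461 0.0633 0.022 [ 0.7294 -0.1547  0.2107] 487
```

View pics/m7.png

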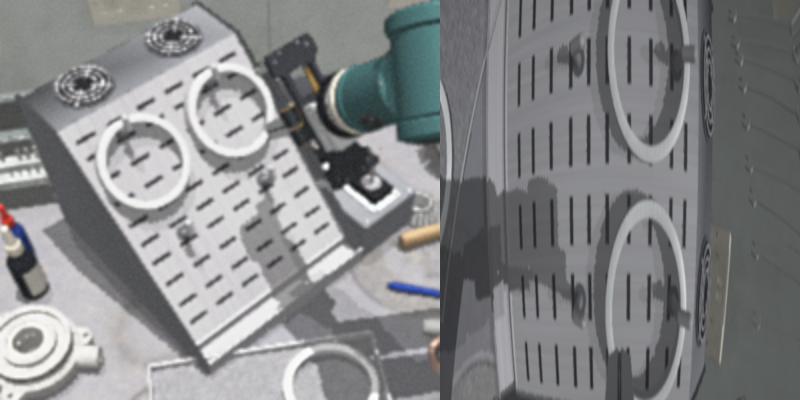

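The slackened grip left the cup on its hook, unmoved. I grasp it again.

Run:
```python
from h import *
c=np.array([.6050,-.2327,.2093]); G=RM(S,-N)
plan((c-.06*S+.1*N,G),(c-.06*S+.03*N,G),(c-.06*S+.0045*N,G))
```

```text
now [ 0.5489 -0.1466  0.2517] q [ 0.01 -0.19  1.75 -0.7   1.2   1.14] F [-0.8 -0.2 -0.3] w 0.004 gf 0.0 t 30.6
[0.001, -0.023, 0.0036, -0.002, 0.0012, 0.0035] rows 0.4
[0.0011, -0.0227, 0.097, -0.002, 0.0012, 0.0035] rows 1.7
[0.0012, -0.0226, 0.131, -0.002, 0.0012, 0.0035] rows 0.6
```

>>> apply_moves([
  [[0.25, 0.001, -0.023, 0.004, 0, 0, 0.003], [0.25, 0.001, -0.023, 0.004, 0, 0, 0.003], [0.25, 0.001, -0.023, 0.004, 0, 0, 0.003], [0.25, 0.001, -0.023, 0.004, 0, 0, 0.003], [0.25, 0.001, -0.023, 0.05, 0, 0, 0.003], [0.25, 0.001, -0.023, 0.095, 0, 0, 0.003], [0.25, 0.001, -0.023, 0.115, 0, 0, 0.003], [0.25, 0.001, -0.023, 0.131, 0, 0, 0.003], [0.25, 0.001, -0.023, 0.131, 0, 0, 0.003], [1, 0.001, -0.023, 0.131, 0, 0, 0.003], [1, 0.001, -0.023, 0.131, 0, 0, 0.003], [1, 0.001, -0.023, 0.131, 0, 0, 0.003]],
], grip_force=55)

```text
clock: 31.58
tcp_pos: [0.5817, -0.1938, 0.1738]
orientation: [[0.841, 0.38, 0.384], [0.54, -0.596, -0.594], [0.003, 0.707, -0.707]]
ft_force: [-0.0, -0.8, 0.4]
grip_width: 0.197
grasp_force: 0.0
```

>>> apply_moves([
  [[1, 0, 0, 0, 0, 0, 0], [1, 0, 0, 0, 0, 0, 0], [1, 0, 0, 0, 0, 0, 0], [1, 0, 0, 0, 0, 0, 0], [1, 0, 0.014, -0.0015, 0, 0, 0], [1, 0, 0.028, -0.003, 0, 0, 0], [1, 0, 0.028, -0.003, 0, 0, 0], [1, 0, 0.028, -0.003, 0, 0, 0]],
])

```text
clock: 32.25
tcp_pos: [0.5872, -0.2049, 0.1866]
orientation: [[0.842, 0.383, 0.379], [0.539, -0.598, -0.593], [-0.0, 0.704, -0.71]]
ft_force: [0.0, 0.0, -5.5]
grip_width: 0.106
grasp_force: 54.9
```

>>> apply_moves([
  [[1, 0, 0, -0.035, 0, 0, 0], [1, 0, 0, -0.075, 0, 0, 0], [1, 0, 0, -0.13, 0, 0, 0], [1, 0, 0, -0.13, 0, 0, 0], [1, 0, 0, -0.13, 0, 0, 0]],
])

```text
clock: 32.67
tcp_pos: [0.551, -0.146, 0.2585]
orientation: [[0.841, 0.381, 0.384], [0.541, -0.597, -0.592], [0.004, 0.706, -0.708]]
ft_force: [0.7, 0.7, -6.1]
grip_width: 0.101
grasp_force: 55.0
```

Run:
```python
from h import *
plan(([.46,-.02,.27],None),([.46,.10,.26],DOWN(-20)))
```

```text
now [ 0.551  -0.146   0.2585] q [ 0.01 -0.19  1.73 -0.69  1.21  1.14] F [ 0.7  0.7 -6.1] w 0.101 gf 55.0 t 32.7
[-0.011, -0.1357, -0.1571, 0.0, 0.0, 0.0] rows 3.7
[0.0755, -0.2406, -0.2424, 0.4819, 0.1599, -0.3929] rows 8.1
```

Held. Carry it to the near left quarter.

>>> apply_moves([
  [[1, -0.011, -0.136, -0.157, 0, 0, 0], [1, -0.011, -0.136, -0.157, 0, 0, 0], [1, -0.011, -0.136, -0.157, 0, 0, 0], [1, 0.076, -0.241, -0.242, 0.482, 0.16, -0.393], [1, 0.076, -0.241, -0.242, 0.482, 0.16, -0.393], [1, 0.076, -0.241, -0.242, 0.482, 0.16, -0.393], [1, 0.076, -0.241, -0.242, 0.482, 0.16, -0.393], [1, 0.076, -0.241, -0.242, 0.482, 0.16, -0.393], [1, 0.076, -0.241, -0.242, 0.482, 0.16, -0.393], [1, 0.076, -0.241, -0.242, 0.482, 0.16, -0.393], [1, 0.076, -0.241, -0.242, 0.482, 0.16, -0.393], [1, 0.076, -0.241, -0.242, 0.482, 0.16, -0.393]],
])

```text
clock: 33.67
tcp_pos: [0.4621, 0.0953, 0.255]
orientation: [[0.348, 0.937, -0.009], [0.937, -0.348, -0.003], [-0.006, -0.008, -1.0]]
ft_force: [1.0, -2.0, -7.8]
grip_width: 0.103
grasp_force: 55.0
```

Run:
```python
from h import *
q,R=place(.515-.5964,.277-.2,135,.060)
plan((q+[-.05,-.06,.22],DOWN(60)))
```

```text
now [0.4621 0.0953 0.255 ] q [ 0.08 -0.08  1.45 -0.    1.79  0.44] F [ 1.  -2.  -7.8] w 0.103 gf 55.0 t 33.7
[0.1203, 0.0202, 0.0457, -0.0066, -0.0003, -0.893] rows 11.2
```

>>> apply_moves([
  [[1, 0.12, 0.02, 0.046, 0, 0, -0.893], [1, 0.12, 0.02, 0.046, 0, 0, -0.893], [1, 0.12, 0.02, 0.046, 0, 0, -0.893], [1, 0.12, 0.02, 0.046, 0, 0, -0.893], [1, 0.12, 0.02, 0.046, 0, 0, -0.893], [1, 0.12, 0.02, 0.046, 0, 0, -0.893], [1, 0.12, 0.02, 0.046, 0, 0, -0.893], [1, 0.12, 0.02, 0.046, 0, 0, -0.893], [1, 0.12, 0.02, 0.046, 0, 0, -0.893], [1, 0.12, 0.02, 0.046, 0, 0, -0.893], [1, 0.12, 0.02, 0.046, 0, 0, -0.893], [1, 0.12, 0.02, 0.046, 0, 0, -0.893]],
])

```text
clock: 34.67
tcp_pos: [0.5048, 0.1771, 0.221]
orientation: [[-0.87, 0.494, -0.005], [0.494, 0.87, -0.006], [0.002, -0.008, -1.0]]
ft_force: [1.5, 0.2, -6.5]
grip_width: 0.104
grasp_force: 55.0
```

Run:
```python
from h import *
q,R=place(.515-.5964,.277-.2,135,.060)
plan((q+[0,0,.15],R))
```

```text
now [0.5048 0.1771 0.221 ] q [ 0.23  0.06  1.37 -0.    1.72 -0.82] F [ 1.5  0.2 -6.5] w 0.104 gf 55.0 t 34.7
[-0.0234, 0.102, 0.0939, -0.0035, -0.004, -0.8288] rows 10.4
```

>>> apply_moves([
  [[1, -0.023, 0.102, 0.094, 0, 0, -0.829], [1, -0.023, 0.102, 0.094, 0, 0, -0.829], [1, -0.023, 0.102, 0.094, 0, 0, -0.829], [1, -0.023, 0.102, 0.094, 0, 0, -0.829], [1, -0.023, 0.102, 0.094, 0, 0, -0.829], [1, -0.023, 0.102, 0.094, 0, 0, -0.829], [1, -0.023, 0.102, 0.094, 0, 0, -0.829], [1, -0.023, 0.102, 0.094, 0, 0, -0.829], [1, -0.023, 0.102, 0.094, 0, 0, -0.829], [1, -0.023, 0.102, 0.094, 0, 0, -0.829], [1, -0.023, 0.102, 0.094, 0, 0, -0.829], [1, -0.023, 0.102, 0.094, 0, 0, -0.829]],
])

```text
clock: 35.67
tcp_pos: [0.5579, 0.2348, 0.1506]
orientation: [[-0.709, -0.705, -0.003], [-0.705, 0.709, -0.006], [0.006, -0.002, -1.0]]
ft_force: [0.8, 0.3, -6.9]
grip_width: 0.106
grasp_force: 55.0
```

>>> apply_moves([
  [[1, 0, 0, 0.04, 0, 0, 0], [1, 0, 0, 0.08, 0, 0, 0], [1, 0, 0, 0.12, 0, 0, 0], [1, 0, 0, 0.12, 0, 0, 0], [1, 0, 0, 0.12, 0, 0, 0], [1, 0, 0, 0.12, 0, 0, 0]],
])

```text
clock: 36.17
tcp_pos: [0.559, 0.236, 0.0641]
orientation: [[-0.709, -0.705, -0.0], [-0.705, 0.709, -0.002], [0.001, -0.001, -1.0]]
ft_force: [0.8, 1.1, -6.1]
grip_width: 0.109
grasp_force: 55.0
```

Run:
```python
from h import *
q,R=place(.515-.5964,.277-.2,135,.060)
plan((q+[0,0,.0105],R)); wplane(.515,.277,.075)
```

```text
now [0.559  0.236  0.0641] q [ 0.31  0.28  1.43 -0.    1.43 -2.05] F [ 0.8  1.1 -6.1] w 0.109 gf 55.0 t 36.2
[0.0027, 0.0003, 0.0714, -0.0006, -0.0007, -0.0019] rows 1.3
plane [ 0.0115 -0.0145  0.0779] 6651 9369 [0.5194 0.2807]
```

>>> apply_moves([
  [[1, 0.007, -0.003, 0.03, 0, 0, -0.002], [1, 0.007, -0.003, 0.055, 0, 0, -0.002], [1, 0.007, -0.003, 0.065, 0, 0, -0.002], [1, 0.007, -0.003, 0.07, 0, 0, -0.002], [1, 0.007, -0.003, 0.07, 0, 0, -0.002], [1, 0.007, -0.003, 0.07, 0, 0, -0.002], [1, 0.007, -0.003, 0.07, 0, 0, -0.002]],
])

```text
clock: 36.8
tcp_pos: [0.5573, 0.231, 0.0123]
orientation: [[-0.706, -0.708, 0.001], [-0.708, 0.706, -0.0], [-0.0, -0.001, -1.0]]
ft_force: [-0.1, 0.4, -6.8]
grip_width: 0.105
grasp_force: 55.0
```

>>> apply_moves([
  [[0.6, 0, 0, 0, 0, 0, 0], [0.6, 0, 0, 0, 0, 0, 0], [0.6, 0, 0, 0, 0, 0, 0], [0.6, 0, 0, -0.03, 0, 0, 0], [0.6, 0, 0, -0.08, 0, 0, 0], [0.4, 0, 0, -0.13, 0, 0, 0], [0.25, 0, 0, -0.18, 0, 0, 0], [0.25, 0, 0, -0.24, 0, 0, 0], [0.25, 0, 0, -0.3, 0, 0, 0], [0.25, 0, 0, -0.35, 0, 0, 0], [0.25, 0, 0, -0.35, 0, 0, 0], [0.25, 0, 0, -0.35, 0, 0, 0]],
])

```text
clock: 37.8
tcp_pos: [0.5581, 0.2315, 0.279]
orientation: [[-0.706, -0.708, 0.008], [-0.708, 0.706, 0.002], [-0.007, -0.004, -1.0]]
ft_force: [0.4, -0.1, -1.1]
grip_width: 0.374
grasp_force: 0.0
```

Run:
```python
from h import *
wplane(.513,.273,.025); wplane(.512,.127,.025); wplane(.68,.275,.023,.058)
plan(([.56,.12,.34],DOWN(55)))
```

```text
plane [ 0.0007 -0.0003  0.0252] 1820 1959 [0.5179 0.2759]
plane [ 0.0007 -0.0002  0.0252] 1963 1979 [0.5112 0.1269]
plane [-0.0004 -0.0004  0.0232] 1236 1624 [0.6802 0.2747]
now [0.5559 0.2307 0.2712] q [ 0.3   0.21  1.11 -0.    1.83 -2.06] F [-0.3 -1.  -0.3] w 0.375 gf 0.0 t 38.0
[0.1011, -0.1079, -0.0915, -0.001, -0.0038, 0.8896] rows 11.2
```

Three cups lie flat. Now the last, at the upper left.

>>> apply_moves([
  [[0.25, 0.101, -0.108, -0.092, 0, 0, 0.89], [0.25, 0.101, -0.108, -0.092, 0, 0, 0.89], [0.25, 0.101, -0.108, -0.092, 0, 0, 0.89], [0.25, 0.101, -0.108, -0.092, 0, 0, 0.89], [0.25, 0.101, -0.108, -0.092, 0, 0, 0.89], [0.25, 0.101, -0.108, -0.092, 0, 0, 0.89], [0.25, 0.101, -0.108, -0.092, 0, 0, 0.89], [0.25, 0.101, -0.108, -0.092, 0, 0, 0.89], [0.25, 0.101, -0.108, -0.092, 0, 0, 0.89], [0.25, 0.101, -0.108, -0.092, 0, 0, 0.89], [0.25, 0.101, -0.108, -0.092, 0, 0, 0.89], [0.25, 0.101, -0.108, -0.092, 0, 0, 0.89]],
])

```text
clock: 38.95
tcp_pos: [0.56, 0.12, 0.3391]
orientation: [[-0.817, 0.576, -0.008], [0.576, 0.817, -0.002], [0.005, -0.006, -1.0]]
ft_force: [0.3, 0.4, 0.2]
grip_width: 0.376
grasp_force: 0.0
```

Run:
```python
from h import *
plan(([.62,.0,.34],DOWN(-25)))
```

```text
now [0.56   0.12   0.3391] q [ 0.11  0.16  1.03 -0.    1.96 -0.84] F [0.3 0.4 0.2] w 0.376 gf 0.0 t 39.0
[-0.1576, -0.0847, -0.0015, -0.0055, -0.0002, 0.8867] rows 11.1
```

>>> apply_moves([
  [[0.25, -0.158, -0.085, 0, 0, 0, 0.887], [0.25, -0.158, -0.085, 0, 0, 0, 0.887], [0.25, -0.158, -0.085, 0, 0, 0, 0.887], [0.25, -0.158, -0.085, 0, 0, 0, 0.887], [0.25, -0.158, -0.085, 0, 0, 0, 0.887], [0.25, -0.158, -0.085, 0, 0, 0, 0.887], [0.25, -0.158, -0.085, 0, 0, 0, 0.887], [0.25, -0.158, -0.085, 0, 0, 0, 0.887], [0.25, -0.158, -0.085, 0, 0, 0, 0.887], [0.25, -0.158, -0.085, 0, 0, 0, 0.887], [0.25, -0.158, -0.085, 0, 0, 0, 0.887], [0.25, -0.158, -0.085, 0, 0, 0, 0.887]],
])

```text
clock: 39.95
tcp_pos: [0.6207, -0.0001, 0.3399]
orientation: [[0.421, 0.907, -0.006], [0.907, -0.421, -0.001], [-0.003, -0.005, -1.0]]
ft_force: [-0.9, 0.7, 0.2]
grip_width: 0.375
grasp_force: 0.0
```

Run:
```python
from h import *
c=np.array([.7294,-.1547,.2107]); G=RM(S,-N)
plan((c-.058*S+.1*N,G))
```

```text
now [ 6.207e-01 -1.000e-04  3.399e-01] q [-0.09  0.27  0.89 -0.    1.98  0.34] F [-0.9  0.7  0.2] w 0.375 gf 0.0 t 40.0
[-0.0457, 0.0932, 0.1324, -0.489, -0.1384, 0.3423] rows 7.7
```

>>> apply_moves([
  [[0.25, -0.046, 0.093, 0.132, -0.489, -0.138, 0.342], [0.25, -0.046, 0.093, 0.132, -0.489, -0.138, 0.342], [0.25, -0.046, 0.093, 0.132, -0.489, -0.138, 0.342], [0.25, -0.046, 0.093, 0.132, -0.489, -0.138, 0.342], [0.25, -0.046, 0.093, 0.132, -0.489, -0.138, 0.342], [0.25, -0.046, 0.093, 0.132, -0.489, -0.138, 0.342], [0.25, -0.046, 0.093, 0.132, -0.489, -0.138, 0.342], [0.25, -0.046, 0.093, 0.132, -0.489, -0.138, 0.342], [0.25, -0.046, 0.093, 0.132, -0.489, -0.138, 0.342], [0.25, -0.046, 0.093, 0.132, -0.489, -0.138, 0.342], [0.25, -0.046, 0.093, 0.132, -0.489, -0.138, 0.342]],
])

```text
clock: 40.87
tcp_pos: [0.6697, -0.0612, 0.243]
orientation: [[0.84, 0.383, 0.385], [0.543, -0.594, -0.594], [0.001, 0.708, -0.706]]
ft_force: [1.0, -0.2, 0.3]
grip_width: 0.372
grasp_force: 0.0
```

Run:
```python
from h import *
wcups(); look("scene"); look("side")
c=np.array([.7294,-.1547,.2107]); G=RM(S,-N)
plan((c-.058*S+.03*N,G),(c-.058*S+.0045*N,G))
```

```text
board bias -0.0009 35367
w cup ys [ 0.1758 -0.0738] 0.0219 0.0881 0.0223 [ 0.7536 -0.0047  0.0975] 771
w cup ys [0.0751 0.0839] 0.0435 0.0627 0.0211 [ 0.7291 -0.153   0.209 ] 3015
w cup ys [0.0574 0.0996] 0.0308 0.045 0.021 [ 0.7202 -0.1719  0.2202] 783
scene ball 16 [-0.1473 -0.2095  0.1533]
scene cup ys [0.0756 0.086 ] 0.0461 0.0629 0.0218 [ 0.7303 -0.154   0.2105] 310
side ball 10 [-0.0632 -0.1523  0.146 ]
side ball 19 [-0.1473 -0.2081  0.1517]
side cup ys [0.0779 0.0855] 0.044 0.0618 0.0222 [ 0.732  -0.1524  0.2101] 172
now [ 0.67   -0.062   0.2443] q [ 0.17  0.12  1.46 -0.75  1.27  1.29] F [ 0.4  0.2 -0.5] w 0.371 gf 0.0 t 41.0
[-0.0005, -0.0054, 0.0955, 0.0015, -0.0022, -0.0017] rows 1.7
[-0.0006, -0.0055, 0.1295, 0.0015, -0.0022, -0.0017] rows 0.6
```

>>> apply_moves([
  [[0.25, 0, -0.005, 0.05, 0, -0.002, -0.002], [0.25, 0, -0.005, 0.095, 0, -0.002, -0.002], [0.25, 0, -0.005, 0.115, 0, -0.002, -0.002], [0.25, 0, -0.005, 0.129, 0, -0.002, -0.002], [0.25, 0, -0.005, 0.129, 0, -0.002, -0.002], [0.25, 0, -0.005, 0.129, 0, -0.002, -0.002], [1, 0, -0.005, 0.129, 0, -0.002, -0.002], [1, 0, -0.005, 0.129, 0, -0.002, -0.002], [1, 0, -0.005, 0.129, 0, -0.002, -0.002], [1, 0, -0.005, 0.129, 0, -0.002, -0.002], [1, 0, -0.005, 0.129, 0, -0.002, -0.002], [1, 0, -0.005, 0.129, 0, -0.002, -0.002]],
], grip_force=55)

```text
clock: 42.02
tcp_pos: [0.7062, -0.1162, 0.1744]
orientation: [[0.84, 0.381, 0.386], [0.542, -0.592, -0.597], [0.001, 0.711, -0.704]]
ft_force: [0.5, -0.3, 4.3]
grip_width: 0.105
grasp_force: 55.0
```

>>> apply_moves([
  [[1, 0, 0, 0, 0, 0, 0], [1, 0, 0, 0, 0, 0, 0], [1, 0, 0.014, -0.0015, 0, 0, 0], [1, 0, 0.028, -0.003, 0, 0, 0], [1, 0, 0.028, -0.003, 0, 0, 0], [1, 0, 0.028, -0.003, 0, 0, 0]],
])

```text
clock: 42.52
tcp_pos: [0.7117, -0.1266, 0.186]
orientation: [[0.841, 0.385, 0.381], [0.541, -0.594, -0.595], [-0.003, 0.706, -0.708]]
ft_force: [0.3, 1.8, -2.3]
grip_width: 0.104
grasp_force: 55.0
```

>>> apply_moves([
  [[1, 0, 0, -0.035, 0, 0, 0], [1, 0, 0, -0.075, 0, 0, 0], [1, 0, 0, -0.13, 0, 0, 0], [1, 0, 0, -0.13, 0, 0, 0], [1, 0, 0, -0.13, 0, 0, 0]],
])

```text
clock: 42.93
tcp_pos: [0.6773, -0.0725, 0.2643]
orientation: [[0.842, 0.373, 0.389], [0.539, -0.59, -0.601], [0.005, 0.716, -0.699]]
ft_force: [-0.1, 0.7, -1.2]
grip_width: 0.028
grasp_force: 0.0
```

Run:
```python
from h import *
q,R=place(.690-.5964,.143-.2,-38,.058); X=fit(); print(q,IK(q+[0,0,.0105],R,X,[.2,.4,1.3,0,1.4,1])[0].round(2))
plan(([.62,.03,.31],None),(q+[-.01,.01,.17],R))
```

```text
[0.64429538 0.17870837 0.        ] [0.19 0.45 1.32 0.   1.38 0.85]
now [ 0.6773 -0.0725  0.2643] q [ 0.15  0.12  1.43 -0.75  1.29  1.25] F [-0.1  0.7 -1.2] w 0.028 gf 0.0 t 42.9
[0.0097, -0.0656, -0.1544, 0.0, 0.0, 0.0] rows 3.0
[0.1389, -0.317, -0.1437, 0.5033, 0.0825, -0.205] rows 6.9
```

The cup came off the fingers again, so I look.

Run:
```python
from h import *
wcups(); look("side"); p,_=look("scene"); w=capture("wrist")
cv2.imwrite("pics/m8.png",np.hstack([cv2.resize(p["frame"][60:260,180:400],(440,400)),cv2.resize(w["frame"][:260],(360,400))]))
```

```text
board bias -0.0009 33129
w cup ys [ 0.035  -0.0705] 0.1156 0.1441 0.0225 [ 0.6364 -0.0827  0.0999] 728
w cup ys [0.0758 0.0976] 0.0486 0.0509 0.0245 [ 0.7349 -0.1607  0.2187] 185
w cup ys [0.0621 0.1093] 0.0359 0.039 0.0254 [ 0.7278 -0.1751  0.227 ] 171
side ball 6 [-0.0355 -0.2059  0.1493]
side ball 12 [-0.0432 -0.1517  0.1508]
side ball 6 [-0.0598 -0.153   0.1456]
side ball 19 [-0.1471 -0.208   0.1516]
scene ball 25 [-0.1468 -0.2071  0.153 ]
scene cup ys [0.0742 0.0861] 0.0462 0.0626 0.0235 [ 0.7292 -0.1548  0.2106] 305
scene cup ys [ 0.3074 -0.079 ] 0.153 0.1932 0.0224 [0.8623 0.0695 0.0938] 144
```

View pics/m8.png

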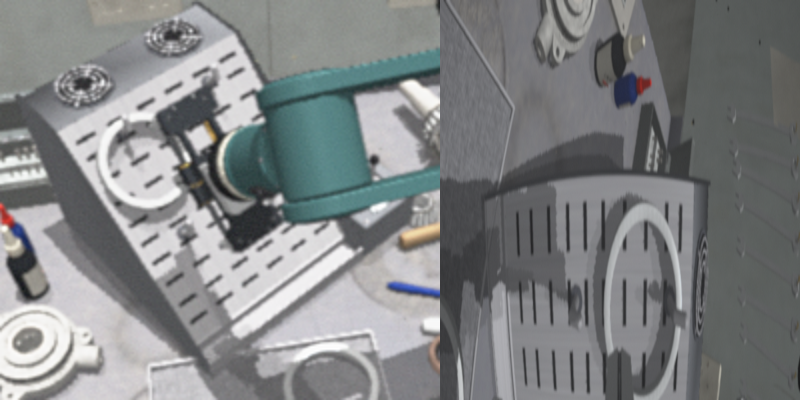

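It is still on its hook. I grasp again and raise it further this time.

>>> apply_moves([
  [[0.25, 0, -0.01, 0, 0, 0, 0], [0.25, 0, -0.02, 0, 0, 0, 0], [0.25, 0, -0.023, 0, 0, 0, 0], [0.25, 0, -0.023, 0, 0, 0, 0], [0.25, 0, -0.023, 0, 0, 0, 0]],
])

```text
clock: 43.55
tcp_pos: [0.6684, -0.0584, 0.2443]
orientation: [[0.84, 0.384, 0.383], [0.542, -0.592, -0.596], [-0.003, 0.708, -0.706]]
ft_force: [0.5, 0.3, 1.1]
grip_width: 0.319
grasp_force: 0.0
```

Run:
```python
from h import *
wcups(); look("scene")
c=np.array([.7294,-.1547,.2107]); G=RM(S,-N)
plan((c-.058*S+.03*N,G),(c-.058*S+.0035*N,G))
```

```text
board bias -0.001 34842
w cup ys [ 0.1555 -0.0693] 0.002 0.0782 0.0221 [ 0.7381 -0.0184  0.1007] 728
w cup ys [0.073  0.0843] 0.0507 0.0629 0.0211 [ 0.7275 -0.1543  0.2093] 2816
w cup ys [0.0589 0.096 ] 0.0356 0.0487 0.021 [ 0.7201 -0.1689  0.2176] 817
scene ball 13 [-0.148  -0.2097  0.1542]
scene cup ys [0.0737 0.0859] 0.0452 0.0629 0.022 [ 0.7287 -0.1549  0.2104] 307
scene cup ys [ 0.4124 -0.0765] 0.2579 0.2841 0.022 [0.9516 0.1247 0.0956] 145
now [ 0.6687 -0.0588  0.2451] q [ 0.17  0.12  1.46 -0.75  1.28  1.29] F [-0.2 -0.2  0.4] w 0.37 gf 0.0 t 43.6
[-0.001, -0.003, 0.0995, 0.0015, -0.0001, 0.0013] rows 1.8
[-0.001, -0.0031, 0.1348, 0.0015, -0.0001, 0.0013] rows 0.6
```

>>> apply_moves([
  [[0.25, -0.002, -0.003, 0.05, 0, 0, 0], [0.25, -0.002, -0.003, 0.1, 0, 0, 0], [0.25, -0.002, -0.003, 0.12, 0, 0, 0], [0.25, -0.002, -0.003, 0.134, 0, 0, 0], [0.25, -0.002, -0.003, 0.134, 0, 0, 0], [0.25, -0.002, -0.003, 0.134, 0, 0, 0], [1, -0.002, -0.003, 0.134, 0, 0, 0], [1, -0.002, -0.003, 0.134, 0, 0, 0], [1, -0.002, -0.003, 0.134, 0, 0, 0], [1, -0.002, -0.003, 0.134, 0, 0, 0], [1, -0.002, -0.003, 0.134, 0, 0, 0], [1, -0.002, -0.003, 0.134, 0, 0, 0]],
], grip_force=58)

```text
clock: 44.65
tcp_pos: [0.7047, -0.118, 0.1736]
orientation: [[0.841, 0.381, 0.383], [0.541, -0.593, -0.596], [-0.0, 0.709, -0.706]]
ft_force: [-3.9, 2.7, 4.0]
grip_width: 0.106
grasp_force: 57.8
```

>>> apply_moves([
  [[1, 0, 0, 0, 0, 0, 0], [1, 0, 0, 0, 0, 0, 0], [1, 0, 0, 0, 0, 0, 0], [1, 0, 0.016, -0.002, 0, 0, 0], [1, 0, 0.034, -0.004, 0, 0, 0], [1, 0, 0.034, -0.004, 0, 0, 0], [1, 0, 0.034, -0.004, 0, 0, 0], [1, 0, 0.034, -0.004, 0, 0, 0]],
])

```text
clock: 45.32
tcp_pos: [0.7125, -0.1314, 0.1898]
orientation: [[0.841, 0.386, 0.38], [0.541, -0.594, -0.596], [-0.004, 0.706, -0.708]]
ft_force: [-0.1, -0.4, -4.8]
grip_width: 0.107
grasp_force: 57.9
```

>>> apply_moves([
  [[1, 0, 0, -0.025, 0, 0, 0], [1, 0, 0, -0.05, 0, 0, 0], [1, 0, 0, -0.075, 0, 0, 0], [1, 0, 0, -0.1, 0, 0, 0], [1, 0, 0, -0.13, 0, 0, 0], [1, 0, 0, -0.13, 0, 0, 0], [1, 0, 0, -0.13, 0, 0, 0]],
])

```text
clock: 45.9
tcp_pos: [0.6761, -0.0724, 0.2614]
orientation: [[0.84, 0.384, 0.384], [0.543, -0.593, -0.595], [-0.001, 0.708, -0.706]]
ft_force: [0.1, -0.4, -4.8]
grip_width: 0.102
grasp_force: 57.9
```

Run:
```python
from h import *
q,R=place(.690-.5964,.143-.2,-38,.058)
plan(([.62,.03,.31],None),(q+[-.01,.01,.17],R))
```

```text
now [ 0.6761 -0.0724  0.2614] q [ 0.14  0.12  1.43 -0.74  1.29  1.24] F [ 0.1 -0.4 -4.8] w 0.102 gf 57.9 t 45.9
[0.0112, -0.0637, -0.1558, 0.0, 0.0, 0.0] rows 3.0
[0.1422, -0.314, -0.1425, 0.4961, 0.084, -0.2012] rows 6.8
```

>>> apply_moves([
  [[1, 0.011, -0.064, -0.156, 0, 0, 0], [1, 0.011, -0.064, -0.156, 0, 0, 0], [1, 0.011, -0.064, -0.156, 0, 0, 0], [1, 0.142, -0.314, -0.143, 0.496, 0.084, -0.201], [1, 0.142, -0.314, -0.143, 0.496, 0.084, -0.201], [1, 0.142, -0.314, -0.143, 0.496, 0.084, -0.201], [1, 0.142, -0.314, -0.143, 0.496, 0.084, -0.201], [1, 0.142, -0.314, -0.143, 0.496, 0.084, -0.201], [1, 0.142, -0.314, -0.143, 0.496, 0.084, -0.201], [1, 0.142, -0.314, -0.143, 0.496, 0.084, -0.201], [1, 0.142, -0.314, -0.143, 0.496, 0.084, -0.201], [1, 0.142, -0.314, -0.143, 0.496, 0.084, -0.201]],
])

```text
clock: 46.9
tcp_pos: [0.6352, 0.185, 0.1675]
orientation: [[0.621, 0.784, -0.002], [0.784, -0.621, -0.005], [-0.005, 0.001, -1.0]]
ft_force: [-0.5, 0.2, -4.7]
grip_width: 0.106
grasp_force: 57.9
```

Run:
```python
from h import *
q,R=place(.690-.5964,.143-.2,-38,.058)
plan((q+[0,0,.075],R))
```

```text
now [0.6352 0.185  0.1675] q [ 0.2   0.35  1.13 -0.    1.66  0.87] F [-0.5  0.2 -4.7] w 0.106 gf 57.9 t 46.9
[0.0016, 0.0146, 0.1234, 0.0008, 0.0032, -0.0043] rows 2.2
```

>>> apply_moves([
  [[1, 0.002, 0.015, 0.04, 0, 0, -0.004], [1, 0.002, 0.015, 0.08, 0, 0, -0.004], [1, 0.002, 0.015, 0.12, 0, 0, -0.004], [1, 0.002, 0.015, 0.12, 0, 0, -0.004], [1, 0.002, 0.015, 0.12, 0, 0, -0.004], [1, 0.002, 0.015, 0.12, 0, 0, -0.004], [1, 0.002, 0.015, 0.12, 0, 0, -0.004]],
])

```text
clock: 47.48
tcp_pos: [0.6461, 0.1826, 0.0841]
orientation: [[0.612, 0.791, 0.007], [0.791, -0.612, -0.0], [0.004, 0.006, -1.0]]
ft_force: [-0.2, -0.0, -3.9]
grip_width: 0.108
grasp_force: 57.9
```

Run:
```python
from h import *
q,R=place(.690-.5964,.143-.2,-38,.058)
plan((q+[0,0,.0105],R)); wplane(.69,.143,.088,.058)
p,C=wcloud(); rr=np.hypot(C[...,0]-.68,C[...,1]-.275)
m=(p["z_map"]>0)&(C[...,2]>.015)&(C[...,2]<.03)&(rr<.07); print(m.sum(), circ(C[m][:,:2]) if m.sum()>50 else 0)
```

```text
now [0.6461 0.1826 0.0841] q [ 0.19  0.4   1.23 -0.    1.5   0.85] F [-0.2 -0.  -3.9] w 0.108 gf 57.9 t 47.5
[-0.0059, 0.0007, 0.0981, 0.0035, -0.0024, 0.0032] rows 1.8
plane [0.001  0.0056 0.099 ] 6526 8876 [0.6917 0.1491]
5626 (array([0.68088326, 0.27473489]), np.float64(0.058480866668990134))
```

>>> apply_moves([
  [[1, -0.008, 0.003, 0.0, 0, 0, 0.003], [1, -0.008, 0.003, 0.03, 0, 0, 0.003], [1, -0.008, 0.003, 0.06, 0, 0, 0.003], [1, -0.008, 0.003, 0.08, 0, 0, 0.003], [1, -0.008, 0.003, 0.092, 0, 0, 0.003], [1, -0.008, 0.003, 0.099, 0, 0, 0.003], [1, -0.008, 0.003, 0.099, 0, 0, 0.003], [1, -0.008, 0.003, 0.099, 0, 0, 0.003], [1, -0.008, 0.003, 0.099, 0, 0, 0.003]],
])

```text
clock: 48.33
tcp_pos: [0.6436, 0.1755, 0.0078]
orientation: [[0.616, 0.788, 0.003], [0.788, -0.616, -0.001], [0.001, 0.003, -1.0]]
ft_force: [-1.5, -0.2, -0.6]
grip_width: 0.104
grasp_force: 58.0
```

Run:
```python
from h import *
plan(); wplane(.69,.143,.026,.058)
```

```text
now [0.6436 0.1755 0.0078] q [ 0.18  0.45  1.33 -0.    1.37  0.85] F [-1.5 -0.2 -0.6] w 0.104 gf 58.0 t 48.3
plane [0.0006 0.0012 0.0231] 6624 9439 [0.6892 0.1423]
```

On the floor and flat. Release and retreat.

>>> apply_moves([
  [[0.6, 0, 0, 0, 0, 0, 0], [0.6, 0, 0, 0, 0, 0, 0], [0.6, 0, 0, 0, 0, 0, 0], [0.6, 0, 0, -0.03, 0, 0, 0], [0.6, 0, 0, -0.08, 0, 0, 0], [0.4, 0, 0, -0.13, 0, 0, 0], [0.25, 0, 0, -0.2, 0, 0, 0], [0.25, 0, 0, -0.25, 0, 0, 0], [0.25, -0.15, -0.1, -0.3, 0, 0, 0], [0.25, -0.15, -0.1, -0.35, 0, 0, 0], [0.25, -0.15, -0.1, -0.35, 0, 0, 0], [0.25, -0.15, -0.1, -0.35, 0, 0, 0]],
])

```text
clock: 49.38
tcp_pos: [0.5128, 0.133, 0.2709]
orientation: [[0.616, 0.788, 0.003], [0.788, -0.616, -0.001], [0.001, 0.003, -1.0]]
ft_force: [0.7, -0.2, 0.2]
grip_width: 0.376
grasp_force: 0.0
```

>>> apply_moves([
  [[0.25, -0.2, -0.15, 0, 0, 0, 0], [0.25, -0.2, -0.15, 0, 0, 0, 0], [0.25, -0.2, -0.15, 0, 0, 0, 0], [0.25, -0.2, -0.15, 0, 0, 0, 0], [0.25, -0.2, -0.15, 0, 0, 0, 0], [0.25, -0.2, -0.15, 0, 0, 0, 0], [0.25, -0.2, -0.15, 0, 0, 0, 0]],
])

```text
clock: 49.97
tcp_pos: [0.3331, 0.0845, 0.2697]
orientation: [[0.616, 0.788, 0.005], [0.788, -0.616, -0.001], [0.002, 0.004, -1.0]]
ft_force: [0.8, 0.3, -0.3]
grip_width: 0.37
grasp_force: 0.0
```

Run:
```python
from h import *
plan(); look("side")
p,_=look("scene"); C=cloud(p); cv2.imwrite("pics/end.png",p["frame"])
for cx,cy,r in((.512,.127,.06),(.515,.274,.06),(.681,.275,.058),(.69,.143,.058)):
    rr=np.hypot(C[...,0]-cx,C[...,1]-cy); q=C[(p["z_map"]>0)&(C[...,2]>.015)&(C[...,2]<.06)&(rr>.045)&(rr<.07)]
    if len(q)<40: print("few",cx,cy,len(q)); continue
    A=np.c_[q[:,:2]-[cx,cy],np.ones(len(q))]; w=np.ones(len(q),bool)
    for _ in range(6): s=np.linalg.lstsq(A[w],q[w,2],rcond=None)[0]; e=q[:,2]-A@s; w=abs(e)<.004
    print((circ(q[w][:,:2])[0]-TC[:2]).round(4),s.round(4),w.sum())
```

```text
now [0.3331 0.0845 0.2697] q [ 0.08 -0.39  1.66 -0.    1.87  0.75] F [ 0.8  0.3 -0.3] w 0.37 gf 0.0 t 50.0
side ball 17 [-0.0326 -0.2076  0.152 ]
side ball 14 [-0.0568 -0.1518  0.1508]
side ball 18 [-0.1477 -0.2077  0.153 ]
scene ball 26 [-0.0314 -0.208   0.152 ]
scene ball 7 [-0.0351 -0.1504  0.1571]
scene ball 24 [-0.0556 -0.1517  0.1497]
scene ball 22 [-0.1464 -0.2069  0.1542]
scene cup ys [-0.0848 -0.0797] 0.0641 0.1294 0.0214 [ 0.5321 -0.142   0.0934] 171
scene cup ys [ 0.1883 -0.0915] 0.0338 0.1102 0.0231 [0.7573 0.0125 0.085 ] 133
[-0.0849 -0.0724] [ 0.0005 -0.0015  0.0268] 479
[-0.0778  0.0766] [-0.0027 -0.0021  0.027 ] 614
[0.0847 0.0751] [-0.0021  0.0022  0.0248] 578
[ 0.0928 -0.0581] [ 0.0002 -0.0017  0.0249] 474
```

View pics/end.png

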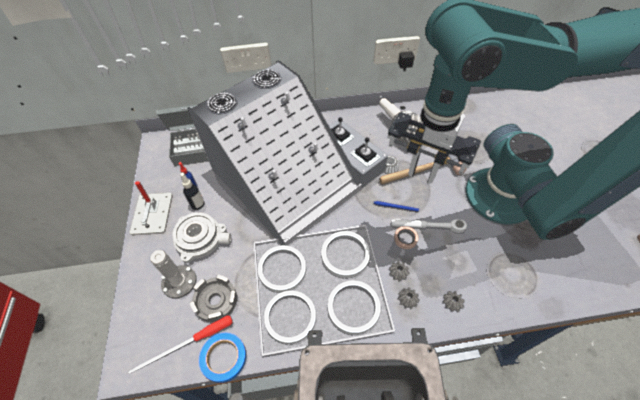

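The final view shows all four cups flat in the tray (px (282,267), (346,253), (290,315), (354,306)). Both toggles are upright, the gears are in place and the arm is clear.

```bash
python3 -c "
from station import ctrl
print(ctrl.hand_in())"
```

```text
the job is handed in; nothing more can be done
None
```

I handed the job in with both fan toggles upright (off), all four cups lying flat and separate on the tray floor, and the gears where they were. The hand-in call returned no verdict. One cup first leaned on the dryer's corner and I moved it. Two slipped from the grip back onto their hooks and were regrasped.

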